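# Put the ore mounts under vacuum for impregnation

## Task

Set every polished ore mount from the mat flat on the chamber floor, polished face up, and lay the clear lid squarely over the rim. Then turn the blue valve's knob clockwise from the white mark (vent) to the green mark (pump), give the red pump lever exactly six full strokes so that the needle stands in the green band, and turn the knob on to the yellow mark (hold). Leave the other things on the desk where they are.

Things in the scene. Friction and masses are not known exactly. Their poses are not given: they have to be found in the camera images.
- station: The fixed vacuum station, a grey plate 210 (x) by 430 (y) by 12 mm; origin: centre of its underside, z up, -x towards the robot. On it, in its frame: clear round chamber, centre (0, 125) mm; pump with red lever along y = -30; blue valve block at (-55, -155); dial gauge at (52, -150), 84 mm across, top 86 mm over the desk; pump pivot at (85, -30), 164 mm high.
- chamber_floor (a point): Centre of the chamber's flat aluminium floor, 18 mm over the desk. The chamber is an open clear tube: inner radius 78 mm, outer radius 84 mm, wall 49 mm high above this floor.
- chamber_rim (a point): Centre of the chamber's rim (black gasket), 67 mm over the desk; the lid's underside lies at this height when it is on.
- mount1: Polished ore mount: an amber resin disc, 30 mm across, 20 mm high, 25 g, with a grey polished ore face on top. Origin: centre of its underside; z is up through the polished face. It starts on the mat. Three to five of the mounts are present; the others are absent (None).
- mount2: A second mount, just like mount1.
- mount3: A third mount, just like mount1.
- mount4: A fourth mount, just like mount1.
- mount5: A fifth mount, just like mount1.
- mat: The dark green flat mat, 170 x 170 x 4 mm, fixed to the desk, on which the mounts start. Origin: centre of its underside. It lies on the left or on the right of the station; the lid lies on the other side.
- lid: The chamber's loose lid: a clear disc 180 mm across and 10 mm thick, with a black round knob standing on its centre (neck 18 mm across from 10 to 24 mm above the underside, head 32 mm across from 24 to 42 mm above it). 350 g. Origin: centre of the underside, z up. It starts flat on the desk, knob up.
- valve (a joint): Angle of the valve's black bar knob, rad, growing clockwise as seen from above: 0 at the white mark (vent), 1.05 at the green mark (pump), 2.09 at the yellow mark (hold). It starts at 0. A spring detent draws it into each mark from within about 0.35 rad and holds it; about 0.15 N m turns it. End stops 0.06 rad beyond the outer marks.
- valve_grip (a point): A point on the valve knob's vertical axis, 81 mm over the desk, at the height to grip. The knob is a bar 44 mm long, 13 mm thick, its sides reaching from 63 to 91 mm over the desk, on a disc 44 mm across. The point's x axis points along the bar to its white-lined pointer end, z is up. The block under it is 84 mm square and 52 mm high, with the three marks (10 mm dots) 34 mm from the axis.
- pump_lever (a joint): Angle of the pump lever, rad: 0 up (at rest, held up by a spring), 0.42 fully down at its stop. A stroke counts when the lever goes down beyond 0.37 and then comes right up again (below 0.03); shorter strokes move the needle without counting as full. At the pad it takes about 4 N at the top and 8 N at the bottom.
- lever_pad (a point): Centre of the top face of the red pad at the lever's free end: the place to press, straight down. The pad is 36 mm wide and 50 mm long, 187 mm over the desk at rest; the lever runs from it along the station's +x to the pivot. Pressed fully down, this point lies 58 mm lower and 3 mm farther towards the station's -x. The point moves with the lever.
- gauge_needle (a joint): Angle of the vacuum gauge's red needle, rad, growing clockwise. It starts at 0 and each full stroke of the pump lever moves it on by 0.50 (one tick) through a ratchet; it never goes back. After six full strokes it stands at 2.92 to 3.05. The green band is 2.8 to 3.2; the red band, too much vacuum, lies beyond it. It moves with every stroke whatever the valve is set to.
- gauge_centre (a point): Centre of the gauge's dial (84 mm across), facing up. Zero is the tick towards the station's front left; ticks for each stroke follow clockwise.
- slide_box: Bystander: blue box 100 x 85 x 34 mm for glass slides, loose. Origin: centre of the underside.
- bottle: Bystander: amber bottle 40 mm across, 75 mm high, loose. Origin: centre of the underside.
- objective: Bystander: steel microscope objective standing on end, 28 mm across, 44 mm high, loose. Origin: centre of the underside.
- loupe: Bystander: black loupe 42 mm across, 28 mm high, loose. Origin: centre of the underside.
- forceps: Bystander: flat steel forceps 145 mm long, 4 mm thick, loose, lying along its x. Origin: under the middle.
- dish: Bystander: clear glass dish 90 mm across, 18 mm high, loose. Origin: centre of the underside.
Things that resemble listed ones, but are neither listed nor needed, are in the scene too. What is shaped like the mount3 but pink is not meant. Several things look just like the lid: the one meant starts farthest to the robot's left.

How it is judged (in metres and radians):
On the way, in this order (a step that is already met when the one before it is completed fails the run):
1. every mount flat on the chamber floor and the lid squarely on the rim, valve still at vent (horizontal distance between each of mount1, mount2, mount3, mount4, mount5 and chamber_floor below 0.068 m and z of mount1 in the frame of chamber_floor between -0.004 and 0.006 m and angle between each of mount1, mount2, mount3, mount4, mount5's own z axis and vertical below 0.2 rad and z of mount2 in the frame of chamber_floor between -0.004 and 0.006 m and z of mount3 in the frame of chamber_floor between -0.004 and 0.006 m and z of mount4 in the frame of chamber_floor between -0.004 and 0.006 m and z of mount5 in the frame of chamber_floor between -0.004 and 0.006 m and horizontal distance between lid and chamber_rim below 0.008 m and z of lid in the frame of chamber_rim between -0.004 and 0.004 m and angle between lid's own z axis and vertical below 0.04 rad and value of joint valve below 0.3 rad), for 0.2 s.
2. valve at the green mark (pump), the pump not yet worked (value of joint valve between 0.8972 and 1.1972 rad and value of joint gauge_needle below 0.25 rad), for 0.2 s.
3. six full strokes: needle in the green band, lever back up, valve still at pump (value of joint gauge_needle between 2.8 and 3.2 rad and value of joint pump_lever below 0.05 rad and value of joint valve between 0.8972 and 1.1972 rad), for 0.3 s.
4. valve at the yellow mark (hold) (value of joint valve between 1.9444 and 2.2444 rad), for 0.2 s.
At the end, for the whole second after the job is handed in: Every present mount flat (0.2 rad), polished face up, on the chamber floor; lid level on the rim, centred within 8 mm; valve within 0.15 rad of the yellow mark; needle in the green band (2.8 to 3.2 rad: six strokes); lever up; all released and at rest (all of step 4 and horizontal distance between each of mount1, mount2, mount3, mount4, mount5 and chamber_floor below 0.068 m and z of mount1 in the frame of chamber_floor between -0.004 and 0.006 m and angle between each of mount1, mount2, mount3, mount4, mount5's own z axis and vertical below 0.2 rad and z of mount2 in the frame of chamber_floor between -0.004 and 0.006 m and z of mount3 in the frame of chamber_floor between -0.004 and 0.006 m and z of mount4 in the frame of chamber_floor between -0.004 and 0.006 m and z of mount5 in the frame of chamber_floor between -0.004 and 0.006 m and horizontal distance between lid and chamber_rim below 0.008 m and z of lid in the frame of chamber_rim between -0.004 and 0.004 m and angle between lid's own z axis and vertical below 0.04 rad and value of joint gauge_needle between 2.8 and 3.2 rad and value of joint pump_lever below 0.05 rad and linear speed of lid below 0.02 m/s); the robot touches nothing.
It fails at once if a bystander is moved by more than 30 mm (distance of any of slide_box, bottle, objective, loupe, forceps, dish from where it was at the start of the episode above 0.03 m).
It fails at once if the pump is overdriven: needle in the red band (value of joint gauge_needle above 3.3 rad).
It fails at once if the pump is worked while the lid is off the chamber (velocity of joint gauge_needle above 0.3 rad/s and horizontal distance between lid and chamber_rim above 0.02 m).
Of mount1, mount2, mount3, mount4, mount5 only 3 to 5 are there at a start; the rules pass over those that are not, and their reading is None.
At some moment in a run one of mount1, mount2, mount3, mount4, mount5 may be knocked a few centimetres aside while the robot is not near it.
It also fails if it takes over 210 s, if anything falls off the work surface, if the arm or the gripper's body presses on something with over 40 N, if the wrist force passes 120 N, or if a joint passes its speed limit or range.

## Robot

A 6-joint arm with a two-finger parallel gripper is mounted at the origin on the work surface. World frame = base frame: x ahead of the robot, y to its left, z up, the work surface at z = 0. Lengths are in mm, angles in degrees, forces in N, time in s.
With the tool pointing down it reaches from about 300 to 825 mm from the base axis. Payload 5.4 kg.
Tool frame: the origin (TCP) lies at the very end of the fingers, on their centre line; the grasp point (between the pads) lies 19 mm behind it; z points along the fingers, y is the line along which they close (so a half turn about z gives the same grasp; the last joint's range is limited). The gripper opens to 92 mm and grips with 3 to 60 N. Pads are 20 mm wide; open, the fingers measure 128 mm over their backs; the gripper's body (75 mm by 189 mm) begins 69 mm behind the grasp point.
Start: joints at [62.275, 9.076, 91.501, -0, 79.423, -12.038], TCP at [155.486, 553.561, 214.601] pointing down, gripper open.
Joint ranges: [-166.64, 166.64], [-54.1, 131.32], [10.49, 154.53], [-73.88, 253.88], [9.74, 151.15], [-171.62, 171.62]. Speed limits (degrees/s): [147.25, 147.25, 180, 180, 180, 180].

## Interface

Orientations are given as a 3x3 rotation matrix whose columns are the frame's x, y, z axes.
In Python, from plant import manip gives the robot as it stands.
- The arm moves only by the tool play_rows, never from a script. Its argument "commands" is a list of rows, each a list of 4 numbers: the shift along the tool's x, y, z as a fraction of full scale, then the turn about the tool's z as a fraction of full scale. In form: [[tx, ty, tz, twist], ...]. A call has 1 to 20 rows; each row is the pose to reach, as a shift and turn from the pose commanded when the call began, along the tool's axes at that moment; what a row does not reach only later rows make up. Full scale, the value 1, is 80 mm for a shift and 90 degrees for a turn. A row lasts 1/12 s, in which the tool goes at most 41.7 mm and 7.16 degrees, less where a joint would pass 70% of its speed; a pose out of reach is approached as far as the arm can. A call with a number of a shift or a turn outside -1 to 1 is refused whole. A call with a gripper value outside its range is refused whole. "claw" is the closure, from -1 (fully open) to 1 (shut), set as the call begins (left out, the last holds). The fingers move at their own pace and stop on an object; the grip force is fixed at half the most. Time passes only in rows, so rows that repeat a pose let the fingers close. It gives the time, the measured TCP pose, the force, the opening and the grip force at its end, in the units of the state.
- manip.get_state(): the state, without advancing time (a new reading comes with each control period).
- manip.snapshot(name): name is "scene" or "side" or "wrist"; returns a dict with "image" (480x640x3 uint8, red, green, blue), "range_z" (480x640 float32, mm along the optical axis (not along the pixel's ray), 0 where there is no reading), "vertical_fov" (degrees; the focal length in pixels is half the picture's height over the tangent of half this angle, whatever the lens; pixels are square), "cx", "cy" (the principal point, pixels), "k1" (the pictures are not rectified: a ray, as slopes to the right and down, at radius r is drawn at 1 + k1 r^2 times it, then the intrinsics apply), "R" (3x3) and "t" (3): a world point X has camera coordinates R X + t. Camera axes: x right, y down, z forward; pixel columns grow to the right and rows downward; lengths in mm; the calibration is good to about 2 mm. A picture is of the moment at which its call begins.
- manip.job_done(): hands the job in; it is judged then, once.
The state is a dict: "clock": time; "qpos": joint angles; "dq": joint speeds; "joint_efforts": joint torques, N m; "position": TCP position; "orientation": TCP orientation; "contact_force": force on the tool from outside, world axes, zero at the start; "moment": the same for the moment, N m; "grip_width": opening from 0.0 (shut) to 1.0 (fully open); "gripper_force": force on a finger pad.
Only numpy, scipy, OpenCV 4.12 (cv2) and the standard library are available. Lean on these libraries where they do the work, as an engineer would, in place of code of your own. Each camera call takes 0.05 s, during which the arm holds its last target. There are 200 camera calls.

## Working session

There is one attempt and no reset: what is moved stays moved. The work goes in short steps, Python scripts to look and compute and a tool call to move; the robot and the scene stay as the last step left them, time stands still between calls to the robot, and variables do not carry over. Pictures are saved under pics/ and viewed, at most 14 in all, crops included, and the job is handed in when it is done.

Besides the shell and the picture viewer there is one more tool, called after "Request:" as name(argument=value, ...) on one line, values as JSON. play_rows: Moves the arm, as the interface text tells. Its arguments: {"type":"object","properties":{"commands":{"type":"array","items":{"type":"array","items":{"type":"number"}}},"claw":{"type":"number"}},"required":["commands"]}

```bash
ls; mkdir -p pics; cat > h.py <<'E'
import numpy as np, cv2, pickle
from plant import manip
def snap(cam,name):
    s=manip.snapshot(cam); pickle.dump(s,open(f'pics/{name}.pkl','wb'))
    cv2.imwrite(f'pics/{name}.png',s['image'][:,:,::-1]); return s
def load(name): return pickle.load(open(f'pics/{name}.pkl','rb'))
def ray(s,u,v):
    f=240/np.tan(np.radians(s['vertical_fov'])/2)
    K=np.array([[f,0,s['cx']],[0,f,s['cy']],[0,0,1.]])
    p=cv2.undistortPoints(np.array([[[u,v]]],float),K,np.array([s['k1'],0,0,0,0.]))[0,0]
    return np.array([p[0],p[1],1.])
def atz(s,u,v,z):
    R=np.array(s['R']);t=np.array(s['t']);d=R.T@ray(s,u,v);c=-R.T@t
    return c+d*(z-c[2])/d[2]
def dep(s,u,v):
    R=np.array(s['R']);t=np.array(s['t']);r=s['range_z'][int(round(v)),int(round(u))]
    return R.T@(ray(s,u,v)*r-t)
def proj(s,X):
    R=np.array(s['R']);t=np.array(s['t']);x=R@np.array(X,float)+t;a=x[:2]/x[2]
    f=240/np.tan(np.radians(s['vertical_fov'])/2)
    return a*(1+s['k1']*(a@a))*f+[s['cx'],s['cy']]
def rel(X):
    st=manip.get_state();return np.array(st['orientation']).T@(np.array(X)-np.array(st['position']))/80
E
python3 -c "
from h import *
for c in ['scene','side']: 
    s=snap(c,c+'0');print(c,-np.array(s['R']).T@s['t'])
st=manip.get_state();print(st)"
```

```text
pics
scene [1311.33817148  434.60906887  758.13365698]
side [ -318.91180925 -1006.33036112   844.35530822]
{'clock': 0.1, 'qpos': array([ 6.22751251e+01,  9.10851117e+00,  9.15635155e+01, -2.84382507e-03,
        7.94239527e+01, -1.20368685e+01]), 'dq': array([ 0.11953385, -0.04874847, -0.07328821, -0.08191993,  0.04607809,
        0.10553626]), 'joint_efforts': array([ 1.18169528e-04, -3.86503601e+01, -3.22959709e+01,  7.02565885e-02,
        3.39164387e-02, -2.86808461e-05]), 'position': array([155.23800034, 553.06337351, 213.73517584]), 'orientation': array([[-9.62750733e-01,  2.70389504e-01, -7.36137305e-04],
       [ 2.70390338e-01,  9.62749603e-01, -1.50553279e-03],
       [ 3.01635634e-04, -1.64849721e-03, -9.99998596e-01]]), 'contact_force': array([ 0.07825931,  0.68527869, -0.403987  ]), 'moment': array([-0.00879555, -0.01941284,  0.00649691]), 'gripper_force': 0.0, 'grip_width': 1.0010176342990194}
```

View pics/scene0.png

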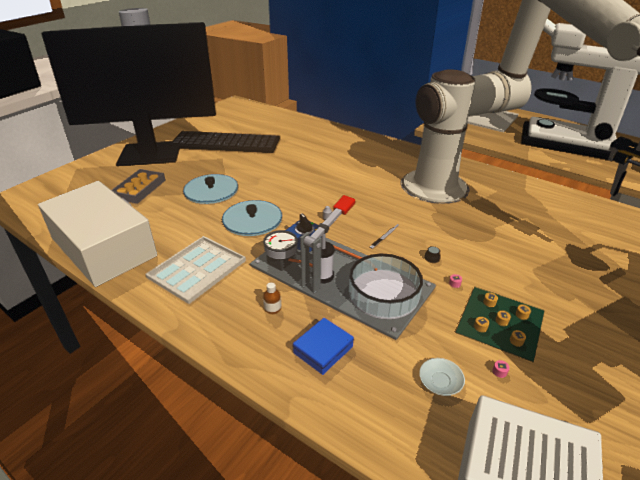

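View pics/side0.png

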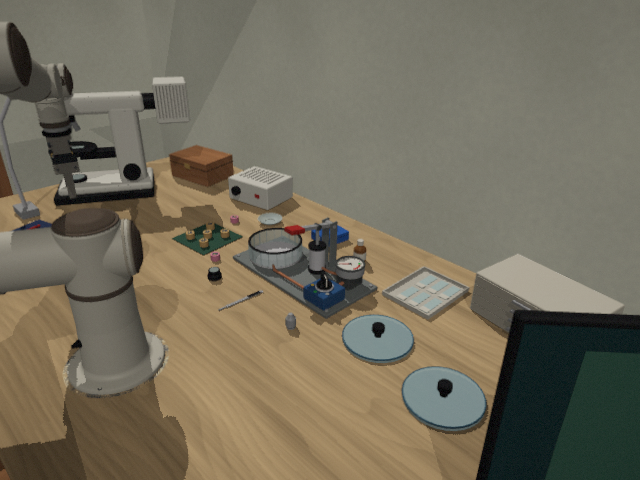

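Scene shows five amber mounts on the mat at (490,299), (523,312), (503,318), (481,325) and (518,339), two pink decoys, and the chamber at (385,285). The meant lid (larger y) is at (252,217) in scene and (378,338) in side. Next I enlarge the details.

```bash
python3 -c "
from h import *
s=load('scene0');d=load('side0');I=s['image'][:,:,::-1];J=d['image'][:,:,::-1]
a=cv2.resize(I[280:360,450:550],None,fx=4,fy=4,interpolation=2)
b=cv2.resize(I[190:340,240:440],None,fx=4,fy=4,interpolation=2)[:, :800]
cv2.imwrite('pics/b.png',b)
c=cv2.resize(J[220:320,230:380],None,fx=4,fy=4,interpolation=2)
cv2.imwrite('pics/ac.png',np.vstack([np.pad(a[:,:],((0,0),(0,200),(0,0)))[:280],c[:320]]))
for n,u,v in [('m',490,297),('m',523,309),('m',503,315),('m',481,322),('m',518,336),('lidknob',252,209),('pad',345,203),('gauge',282,241),('matc',503,326),('rimfront',383,315),('floor',385,285)]: print(n,dep(s,u,v).round(1))
for n,u,v in [('lidknob',378,327),('pad',294,229),('valve',325,282),('gauge',349,267)]: print('side',n,dep(d,u,v).round(1))
"
```

```text
m [457.5 335.5  22.7]
m [453.3 412.6  23.3]
m [498.4 379.1  22.8]
m [550.5 344.6  25.2]
m [542.  425.5  22.7]
lidknob [ 519.  -355.6   43.6]
pad [530.1 -32.6 187.4]
gauge [ 626.3 -154.4   79.7]
matc [510.7 388.    2.9]
rimfront [655.2 154.4  24.5]
floor [558.1 108.   17.7]
side lidknob [ 503.1 -376.2   46.3]
side pad [518.1 -48.2 189.5]
side valve [ 508.2 -182.9   84.1]
side gauge [ 614.5 -171.5   81.9]
```

View pics/b.png

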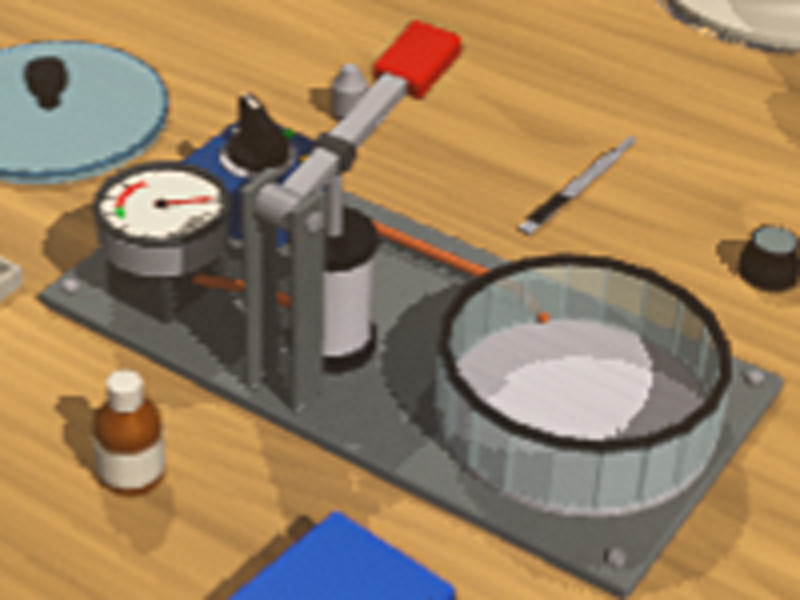

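View pics/ac.png

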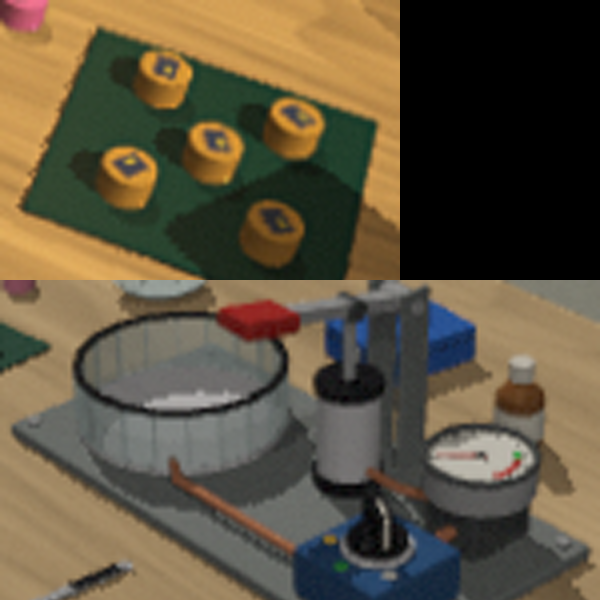

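Crops show all five mounts face up, the rim ellipse around b (584,352), and the valve pointer at b (250,100). Plate corners in b are at (42,297), (780,382) and (625,595). Now I fit the poses.

```bash
python3 -c "
from h import *
s=load('scene0');d=load('side0')
for cu in [(165,67),(296,116),(214,140),(129,165),(275,218)]: print('mount',atz(s,450+cu[0]/4,280+cu[1]/4,24).round(1))
B=lambda u,v,z:atz(s,240+u/4,190+v/4,z)
c=[B(42,297,12),B(625,595,12),B(780,382,12)];print('corners',np.round(c,1))
def circ(P):
    P=np.array(P)[:,:2];A=np.c_[2*P,np.ones(len(P))];x=np.linalg.lstsq(A,(P**2).sum(1),rcond=None)[0];return x[:2].round(1),np.sqrt(x[2]+x[:2]@x[:2]).round(1)
print('rim outer scene',circ([B(u,v,67) for u,v in [(440,345),(475,283),(575,255),(690,290),(731,365),(700,425),(590,448),(480,405)]]))
C=lambda u,v,z:atz(d,230+u/4,220+(v-280)/4,z)
print('rim outer side',circ([C(u,v,67) for u,v in [(75,368),(110,326),(190,312),(288,358),(245,400),(180,412),(110,400)]]))
print('gauge',B(162,204,86),C(483,456,86)); print('pad',B(418,58,187),C(258,318,187))
print('pivotside',B(285,185,164))
# lid rim segmentation in depth
for n,q in (('scene',s),('side',d)):
    R=np.array(q['R']);t=np.array(q['t']);pts=[]
    u0,v0=(252,217) if n=='scene' else (378,338)
    for v in range(v0-30,v0+30):
        for u in range(u0-45,u0+45):
            X=dep(q,u,v)
            im=q['image'][v,u].astype(int)
            if 4<X[2]<16 and im[2]>im[0]+15: pts.append(X)
    P=np.array(pts);print(n,'lid disc',len(P),P.mean(0).round(1),((P.max(0)+P.min(0))/2).round(1),np.ptp(P,0).round(1))
    H=[dep(q,u,v) for v in range(v0-25,v0+10) for u in range(u0-20,u0+20)]
    H=np.array([h for h in H if 30<h[2]<60]);print('knob',len(H),H.mean(0).round(1),H.min(0).round(1),H.max(0).round(1))
"
```

```text
mount [456.4 337.9  24. ]
mount [452.8 414.6  24. ]
mount [499.1 380.2  24. ]
mount [545.5 346.   24. ]
mount [538.1 425.7  24. ]
corners [[ 683.3 -217.2   12. ]
 [ 689.5  206.8   12. ]
 [ 483.2  207.8   12. ]]
rim outer scene (array([579.6, 119.3]), np.float64(84.4))
rim outer side (array([582.3, 114.5]), np.float64(82.8))
gauge [ 634.83185037 -152.00361812   86.        ] [ 625.02943167 -168.2146754    86.        ]
pad [535.95038343 -30.30323226 187.        ] [520.28651826 -47.76905718 187.        ]
pivotside [659.86750901 -38.86576223 164.        ]
scene lid disc 1831 [ 508.8 -397.    10.4] [ 507.  -441.8    9.8] [189.9 324.7  11.2]
knob 79 [ 512.7 -364.7   40. ] [ 491.4 -381.8   30. ] [ 526.3 -349.6   45. ]
side lid disc 2199 [ 503.3 -378.6   10.9] [ 510.3 -369.8   10.6] [181.2 179.7  10.5]
knob 126 [ 507.3 -372.3   40.6] [ 491.1 -386.7   30.1] [ 529.3 -351.7   46.3]
```

Request:
play_rows(commands=[[-0.95, -0.18, 0, 0], [-0.95, -0.18, 0, 0], [-0.95, -0.18, 0, 0]], claw=-0.2)

```text
clock: 0.35
position: [229.1, 516.8, 214.1]
orientation: [[-0.962, 0.275, 0.002], [0.275, 0.962, -0.002], [-0.002, -0.001, -1.0]]
contact_force: [0.6, -0.1, -0.3]
grip_width: 0.802
gripper_force: 0.0
```

Request:
play_rows(commands=[[-0.95, -0.18, 0, 0], [-0.95, -0.18, 0, 0], [-0.95, -0.18, 0, 0]])

```text
clock: 0.6
position: [298.3, 482.4, 214.2]
orientation: [[-0.961, 0.275, 0.002], [0.275, 0.961, -0.002], [-0.002, -0.001, -1.0]]
contact_force: [-0.1, -0.5, 0.2]
grip_width: 0.602
gripper_force: 0.0
```

Request:
play_rows(commands=[[-0.95, -0.18, 0, 0], [-0.95, -0.18, 0, 0], [-0.95, -0.18, 0, 0]])

```text
clock: 0.85
position: [367.2, 448.1, 214.2]
orientation: [[-0.961, 0.275, 0.002], [0.275, 0.961, -0.001], [-0.002, -0.001, -1.0]]
contact_force: [-0.6, -0.3, 0.4]
grip_width: 0.597
gripper_force: 0.0
```

Request:
play_rows(commands=[[-0.95, -0.18, 0, 0], [-0.95, -0.18, 0, 0], [-0.95, -0.18, 0, 0]])

```text
clock: 1.1
position: [436.2, 413.8, 214.1]
orientation: [[-0.962, 0.275, 0.001], [0.275, 0.962, -0.001], [-0.002, -0.001, -1.0]]
contact_force: [0.1, 0.1, 0.2]
grip_width: 0.599
gripper_force: 0.0
```

Request:
play_rows(commands=[[-0.95, -0.18, 0, -0.166], [-0.95, -0.18, 0, -0.166], [-0.95, -0.18, 0, -0.166], [-0.95, -0.18, 0, -0.166], [-0.95, -0.18, 0, -0.166], [-0.95, -0.18, 0, -0.166]])

```text
clock: 1.6
position: [500.3, 382.7, 214.4]
orientation: [[-1.0, 0.013, -0.001], [0.013, 1.0, 0.0], [0.001, 0.0, -1.0]]
contact_force: [-0.7, -0.2, 0.1]
grip_width: 0.597
gripper_force: 0.0
```

```bash
python3 -c "
from h import *
s=snap('wrist','w0');st=manip.get_state();print(st['position'],st['orientation'],st['grip_width'],st['clock'])
print('cam',-np.array(s['R']).T@s['t'])
for p in [(456.4,337.9,24),(452.8,414.6,24),(499.1,380.2,24),(545.5,346,24),(538.1,425.7,24)]: print(proj(s,p).round(1))"
```

```text
[500.36027581 382.60420376 214.54840697] [[-9.99925547e-01  1.21851519e-02 -6.50061376e-04]
 [ 1.21850601e-02  9.99925749e-01  1.44953819e-04]
 [ 6.51779393e-04  1.37021990e-04 -9.99999778e-01]] 0.6020956802625798 1.65
cam [434.52518183 382.60197422 385.0743673 ]
[273.6 174.3]
[354.1 169.3]
[318.6 217.9]
[285.4 263.7]
[364.5 255.6]
```

View pics/w0.png

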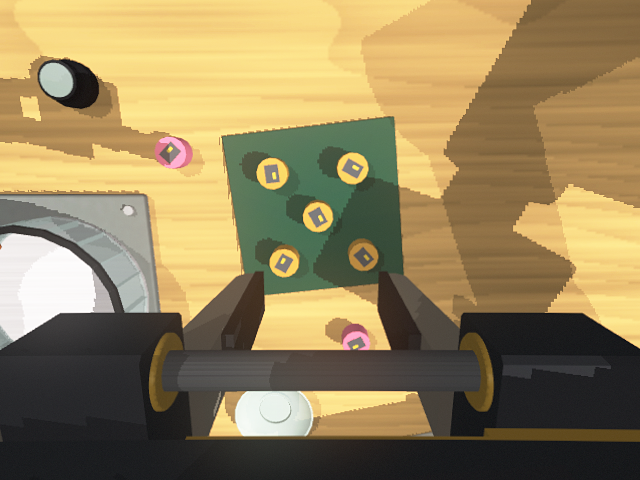

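Wrist view: the mounts are at (272,173), (352,167), (318,216), (284,262) and (362,256), within 2 px of the prediction. I'll pick the centre one.

Request:
play_rows(commands=[[0.038, -0.038, 1, 0], [0.038, -0.038, 1, 0], [0.038, -0.038, 1, 0]])

```text
clock: 1.9
position: [492.4, 376.6, 126.3]
orientation: [[-1.0, 0.012, -0.013], [0.012, 1.0, -0.006], [0.013, -0.007, -1.0]]
contact_force: [-1.7, -0.2, -1.2]
grip_width: 0.601
gripper_force: 0.0
```

Request:
play_rows(commands=[[0, 0, 1, 0], [0, 0, 1, 0], [0, 0, 1, 0]])

```text
clock: 2.15
position: [493.4, 376.7, 48.3]
orientation: [[-1.0, 0.013, -0.012], [0.013, 1.0, -0.006], [0.012, -0.006, -1.0]]
contact_force: [-1.5, -0.4, -1.5]
grip_width: 0.603
gripper_force: 0.0
```

Request:
play_rows(commands=[[0, 0, 0.3, 0], [0, 0, 0.594, 0], [0, 0, 0.594, 0], [0, 0, 0.594, 0]])

```text
clock: 2.48
position: [498.8, 379.1, 8.8]
orientation: [[-1.0, 0.013, -0.0], [0.013, 1.0, 0.0], [0.0, 0.0, -1.0]]
contact_force: [-0.4, 0.0, 0.2]
grip_width: 0.6
gripper_force: 0.0
```

Request:
play_rows(commands=[[0, 0, 0, 0], [0, 0, 0, 0], [0, 0, 0, 0], [0, 0, 0, 0], [0, 0, 0, 0], [0, 0, 0, 0], [0, 0, 0, 0]], claw=1)

```text
clock: 3.07
position: [499.6, 379.0, 8.6]
orientation: [[-1.0, 0.013, 0.002], [0.013, 1.0, 0.001], [-0.002, 0.001, -1.0]]
contact_force: [-1.4, -0.9, 6.5]
grip_width: 0.315
gripper_force: 30.0
```

Request:
play_rows(commands=[[0, 0, -0.3, 0], [0, 0, -0.7, 0], [0, 0, -1, 0], [0, 0, -1, 0]])

```text
clock: 3.4
position: [502.3, 380.3, 93.4]
orientation: [[-1.0, 0.013, 0.009], [0.013, 1.0, 0.004], [-0.009, 0.005, -1.0]]
contact_force: [0.3, 0.9, 0.9]
grip_width: 0.317
gripper_force: 30.0
```

Request:
play_rows(commands=[[-0.275, -0.4, -0.25, 0], [-0.275, -0.815, -0.25, 0], [-0.275, -0.815, -0.25, 0]])

```text
clock: 3.65
position: [521.2, 308.7, 107.4]
orientation: [[-1.0, 0.016, 0.001], [0.016, 1.0, -0.002], [-0.001, -0.002, -1.0]]
contact_force: [-0.8, 0.1, -0.0]
grip_width: 0.316
gripper_force: 30.0
```

Request:
play_rows(commands=[[-0.275, -0.4, 0, 0], [-0.275, -0.815, 0, 0], [-0.275, -0.815, 0, 0]])

```text
clock: 3.9
position: [541.1, 243.1, 105.8]
orientation: [[-1.0, 0.017, -0.002], [0.017, 1.0, -0.003], [0.002, -0.003, -1.0]]
contact_force: [0.2, -0.2, -0.7]
grip_width: 0.314
gripper_force: 30.0
```

Request:
play_rows(commands=[[-0.275, -0.4, 0, 0], [-0.275, -0.815, 0, 0], [-0.275, -0.815, 0, 0]])

```text
clock: 4.15
position: [562.3, 178.1, 106.0]
orientation: [[-1.0, 0.017, -0.002], [0.017, 1.0, -0.002], [0.002, -0.002, -1.0]]
contact_force: [-0.2, -0.8, -1.0]
grip_width: 0.318
gripper_force: 30.0
```

Request:
play_rows(commands=[[-0.275, -0.4, 0, 0], [-0.275, -0.815, 0, 0], [-0.275, -0.815, 0, 0], [-0.275, -0.815, 0, 0]])

```text
clock: 4.48
position: [582.8, 116.4, 106.2]
orientation: [[-1.0, 0.016, -0.002], [0.016, 1.0, 0.001], [0.002, 0.001, -1.0]]
contact_force: [0.8, 1.0, -1.0]
grip_width: 0.315
gripper_force: 30.0
```

```bash
python3 -c "
from h import *
s=snap('wrist','w1');st=manip.get_state();print(st['position'],st['orientation'],st['grip_width'],st['clock'])
for n,p in [('C',(582,118,67)),('C-x',(498,118,67)),('C-y',(582,34,67)),('C+y',(582,202,67))]: print(n,proj(s,p).round(1))"
```

```text
[582.61137399 117.40356353 106.26630642] [[-9.99901762e-01  1.39084730e-02 -1.73787408e-03]
 [ 1.39068940e-02  9.99902874e-01  9.17434001e-04]
 [ 1.75046540e-03  8.93175444e-04 -9.99998069e-01]] 0.3183193929736946 4.5333
C [324.5 263.9]
C-x [322.3 113.1]
C-y [181.2 266.3]
C+y [468.  261.6]
```

View pics/w1.png

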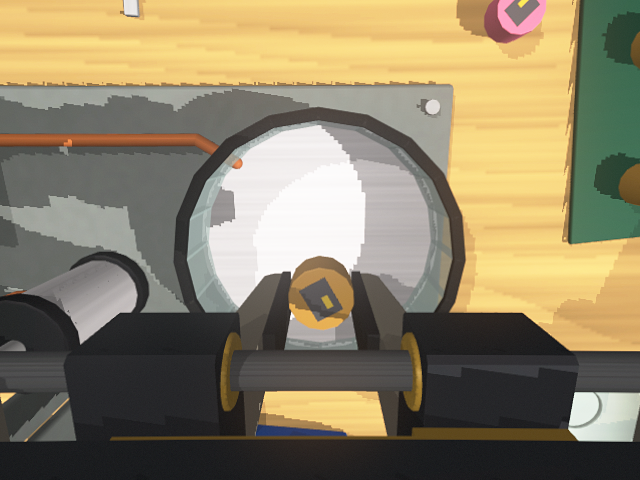

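Rim outer edge reads left 176, right 465, top 108, so the chamber centre is about (579.5,116). The mount is held well. I'll place it at the centre and fetch the next.

Request:
play_rows(commands=[[0.037, -0.02, 0.2, 0], [0.037, -0.02, 0.5, 0], [0.037, -0.02, 0.8, 0], [0.037, -0.02, 1, 0], [0.037, -0.02, 1, 0]])

```text
clock: 4.95
position: [577.0, 117.0, 23.2]
orientation: [[-1.0, 0.011, -0.007], [0.011, 1.0, 0.001], [0.007, 0.001, -1.0]]
contact_force: [-1.1, 0.6, -0.9]
grip_width: 0.313
gripper_force: 30.0
```

Request:
play_rows(commands=[[0, 0, 0.06, 0], [0, 0, 0.06, 0], [0, 0, 0.06, 0], [0, 0, 0.06, 0]])

```text
clock: 5.28
position: [581.2, 115.4, 23.5]
orientation: [[-1.0, 0.013, 0.002], [0.013, 1.0, 0.0], [-0.002, 0.0, -1.0]]
contact_force: [0.1, 0.4, -0.2]
grip_width: 0.315
gripper_force: 30.0
```

Request:
play_rows(commands=[[0, 0, 0, 0], [0, 0, 0, 0], [0, 0, 0, 0], [0, 0, 0, 0]], claw=0.05)

```text
clock: 5.62
position: [580.5, 114.9, 22.5]
orientation: [[-1.0, 0.013, 0.0], [0.013, 1.0, 0.0], [-0.0, 0.0, -1.0]]
contact_force: [-0.2, -0.6, -0.1]
grip_width: 0.474
gripper_force: 0.0
```

Request:
play_rows(commands=[[0, 0, -0.2, 0], [0, 0, -0.6, 0], [0, 0, -1, 0], [0, 0, -1, 0]])

```text
clock: 5.95
position: [585.1, 115.0, 109.5]
orientation: [[-1.0, 0.013, 0.012], [0.013, 1.0, -0.0], [-0.012, 0.0, -1.0]]
contact_force: [1.7, -0.3, 1.5]
grip_width: 0.473
gripper_force: 0.0
```

Request:
play_rows(commands=[[0.53, 0.5, -0.06, 0], [0.53, 0.913, -0.06, 0], [0.53, 0.913, -0.06, 0]])

```text
clock: 6.2
position: [536.4, 193.0, 106.9]
orientation: [[-1.0, 0.01, -0.001], [0.01, 1.0, 0.002], [0.001, 0.002, -1.0]]
contact_force: [0.2, 0.5, 0.5]
grip_width: 0.472
gripper_force: 0.0
```

Request:
play_rows(commands=[[0.53, 0.5, 0, 0], [0.53, 0.913, 0, 0], [0.53, 0.913, 0, 0]])

```text
clock: 6.45
position: [494.7, 266.6, 106.6]
orientation: [[-1.0, 0.009, -0.002], [0.009, 1.0, 0.002], [0.002, 0.002, -1.0]]
contact_force: [-0.1, 0.0, -0.1]
grip_width: 0.477
gripper_force: 0.0
```

Request:
play_rows(commands=[[0.53, 0.5, 0, 0], [0.53, 0.913, 0, 0], [0.53, 0.913, 0, 0], [0.53, 0.913, 0, 0]])

```text
clock: 6.78
position: [455.8, 337.2, 107.1]
orientation: [[-1.0, 0.009, 0.001], [0.009, 1.0, 0.0], [-0.001, 0.0, -1.0]]
contact_force: [0.4, 0.2, 0.7]
grip_width: 0.472
gripper_force: 0.0
```

```bash
python3 -c "
from h import *
s=snap('wrist','w2');st=manip.get_state();print(st['position'],st['orientation'][:,1],st['grip_width'],st['clock'])
print(proj(s,(455.2,336.4,24)))
snap('scene','s2')
a=load('s2')['image'][230:360,330:550]
cv2.imwrite('pics/m2.png',np.vstack([cv2.resize(a,None,fx=2.5,fy=2.5,interpolation=2)[:,:550],cv2.resize(s['image'][:300],(550,258))])[:,:,::-1])"
```

```text
[456.42237962 335.83459781 107.0229339 ] [ 1.11846732e-02  9.99937329e-01 -4.91723878e-04] 0.47339257714415955 6.8333
[320.44173314 245.56943238]
```

View pics/m2.png

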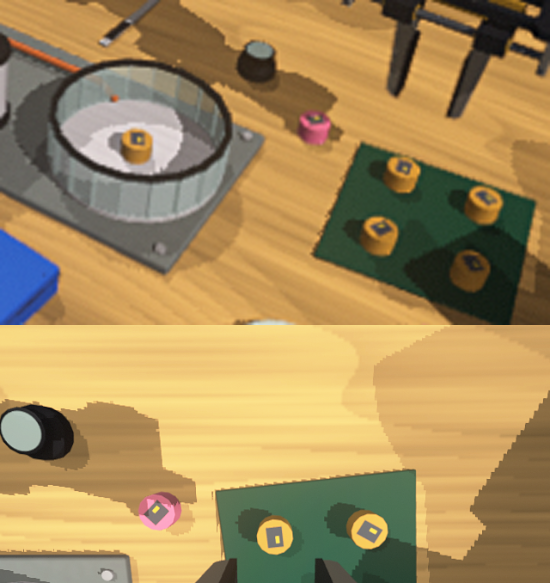

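Request:
play_rows(commands=[[0, 0, 0.3, 0], [0, 0, 0.7, 0], [0, 0, 1, 0]])

```text
clock: 7.13
position: [457.2, 333.9, 25.8]
orientation: [[-1.0, 0.015, 0.0], [0.015, 1.0, -0.0], [-0.0, -0.0, -1.0]]
contact_force: [-0.4, -0.3, -0.4]
grip_width: 0.475
gripper_force: 0.0
```

Request:
play_rows(commands=[[0, 0, 0.25, 0], [0, 0, 0.25, 0], [0, 0, 0.25, 0], [0, 0, 0.25, 0]])

```text
clock: 7.47
position: [457.2, 334.4, 7.1]
orientation: [[-1.0, 0.015, 0.0], [0.015, 1.0, -0.0], [-0.0, -0.0, -1.0]]
contact_force: [0.4, -0.1, -0.3]
grip_width: 0.475
gripper_force: 0.0
```

Request:
play_rows(commands=[[0, 0, 0, 0], [0, 0, 0, 0], [0, 0, 0, 0], [0, 0, 0, 0], [0, 0, 0, 0]], claw=1)

```text
clock: 7.88
position: [456.2, 335.7, 7.3]
orientation: [[-1.0, 0.013, 0.0], [0.013, 1.0, -0.0], [-0.0, -0.0, -1.0]]
contact_force: [0.5, 0.5, 1.3]
grip_width: 0.319
gripper_force: 30.0
```

Request:
play_rows(commands=[[0, 0, -0.3, 0], [0, 0, -0.7, 0], [0, 0, -1, 0], [0, 0, -1, 0]])

```text
clock: 8.22
position: [459.6, 337.6, 92.9]
orientation: [[-1.0, 0.013, 0.009], [0.013, 1.0, 0.004], [-0.009, 0.004, -1.0]]
contact_force: [1.4, -0.6, 0.4]
grip_width: 0.315
gripper_force: 30.0
```

Request:
play_rows(commands=[[-0.32, -0.4, -0.25, 0], [-0.32, -0.914, -0.25, 0], [-0.32, -0.914, -0.25, 0]])

```text
clock: 8.47
position: [482.1, 258.0, 107.5]
orientation: [[-1.0, 0.016, 0.001], [0.016, 1.0, -0.002], [-0.001, -0.002, -1.0]]
contact_force: [-0.2, -0.5, -0.8]
grip_width: 0.317
gripper_force: 30.0
```

Request:
play_rows(commands=[[-0.32, -0.5, 0, 0], [-0.32, -0.914, 0, 0], [-0.32, -0.914, 0, 0]])

```text
clock: 8.72
position: [505.9, 184.0, 106.2]
orientation: [[-1.0, 0.018, -0.001], [0.018, 1.0, -0.002], [0.001, -0.002, -1.0]]
contact_force: [-0.4, 0.1, -1.3]
grip_width: 0.315
gripper_force: 30.0
```

Request:
play_rows(commands=[[-0.32, -0.5, 0, 0], [-0.32, -0.914, 0, 0], [-0.32, -0.914, 0, 0], [-0.32, -0.914, 0, 0]])

```text
clock: 9.05
position: [529.5, 114.6, 106.2]
orientation: [[-1.0, 0.016, -0.002], [0.016, 1.0, 0.0], [0.002, 0.0, -1.0]]
contact_force: [-0.7, 0.7, 0.4]
grip_width: 0.315
gripper_force: 30.0
```

Request:
play_rows(commands=[[0, 0, 0.2, 0], [0, 0, 0.5, 0], [0, 0, 0.8, 0], [0, 0, 1, 0], [0, 0, 1, 0]])

```text
clock: 9.47
position: [525.6, 117.2, 22.8]
orientation: [[-1.0, 0.012, -0.009], [0.012, 1.0, 0.001], [0.009, 0.0, -1.0]]
contact_force: [-0.9, -0.4, -0.2]
grip_width: 0.315
gripper_force: 30.0
```

Request:
play_rows(commands=[[0, 0, 0.06, 0], [0, 0, 0.06, 0], [0, 0, 0.06, 0], [0, 0, 0.06, 0]])

```text
clock: 9.8
position: [531.0, 115.7, 23.5]
orientation: [[-1.0, 0.013, 0.002], [0.013, 1.0, 0.0], [-0.002, 0.0, -1.0]]
contact_force: [-0.1, 0.4, 0.0]
grip_width: 0.315
gripper_force: 30.0
```

Request:
play_rows(commands=[[0, 0, 0, 0], [0, 0, 0, 0], [0, 0, 0, 0], [0, 0, 0, 0]], claw=0.05)

```text
clock: 10.13
position: [530.2, 115.4, 22.6]
orientation: [[-1.0, 0.013, 0.0], [0.013, 1.0, 0.0], [-0.0, 0.0, -1.0]]
contact_force: [0.2, -0.6, -0.2]
grip_width: 0.475
gripper_force: 0.0
```

Request:
play_rows(commands=[[0, 0, -0.2, 0], [0, 0, -0.6, 0], [0, 0, -1, 0], [0, 0, -1, 0]])

```text
clock: 10.47
position: [534.7, 115.5, 109.1]
orientation: [[-1.0, 0.013, 0.012], [0.013, 1.0, -0.0], [-0.012, 0.0, -1.0]]
contact_force: [1.2, 1.4, 0.7]
grip_width: 0.475
gripper_force: 0.0
```

Request:
play_rows(commands=[[-0.049, 0.5, -0.06, 0], [-0.049, 0.953, -0.06, 0], [-0.049, 0.953, -0.06, 0]])

```text
clock: 10.72
position: [534.9, 196.4, 107.6]
orientation: [[-1.0, 0.01, 0.002], [0.01, 1.0, 0.003], [-0.002, 0.003, -1.0]]
contact_force: [0.0, 0.7, -0.4]
grip_width: 0.475
gripper_force: 0.0
```

Request:
play_rows(commands=[[-0.049, 0.5, 0, 0], [-0.049, 0.953, 0, 0], [-0.049, 0.953, 0, 0]])

```text
clock: 10.97
position: [539.3, 272.6, 106.9]
orientation: [[-1.0, 0.009, 0.0], [0.009, 1.0, 0.002], [-0.0, 0.002, -1.0]]
contact_force: [-0.7, 0.2, 0.4]
grip_width: 0.476
gripper_force: 0.0
```

Request:
play_rows(commands=[[-0.049, 0.5, 0, 0], [-0.049, 0.953, 0, 0], [-0.049, 0.953, 0, 0], [-0.049, 0.953, 0, 0], [-0.049, 0.953, 0, 0]])

```text
clock: 11.38
position: [544.6, 343.0, 106.5]
orientation: [[-1.0, 0.013, -0.001], [0.013, 1.0, -0.001], [0.001, -0.001, -1.0]]
contact_force: [0.5, 0.9, -0.2]
grip_width: 0.475
gripper_force: 0.0
```

```bash
cat > mounts.py <<'E'
from h import *
import sys
def amber(s,z):
    hsv=cv2.cvtColor(s['image'],cv2.COLOR_RGB2HSV);out=[]
    m=cv2.inRange(hsv,(10,150,90),(24,255,255));m=cv2.morphologyEx(m,cv2.MORPH_CLOSE,np.ones((7,7)));m=cv2.morphologyEx(m,cv2.MORPH_OPEN,np.ones((5,5)))
    n,l,st,c=cv2.connectedComponentsWithStats(m)
    for i in range(1,n):
        if 300<st[i,4]<6000: out.append((c[i].round(0),st[i,2:4],atz(s,*c[i],z).round(0)[:2]))
    return out
n=sys.argv[1];s=snap('wrist',n);st=manip.get_state();print(st['position'],st['grip_width'],st['clock'])
for o in amber(s,20): print(*o)
E
python3 mounts.py w3
```

```text
[544.76508672 342.58340273 106.69597644] 0.473591488556575 11.4333
[424. 108.] [51 48] [453. 411.]
[436. 235.] [47 44] [538. 423.]
[323. 243.] [40 45] [543. 344.]
[ 13. 301.] [30 41] [584. 118.]
[191. 372.] [28 78] [644. 241.]
[450. 372.] [28 78] [647. 441.]
[533. 434.] [163  13] [703. 511.]
```

Request:
play_rows(commands=[[0, 0, 0.3, 0], [0, 0, 0.7, 0], [0, 0, 1, 0]])

```text
clock: 11.68
position: [544.8, 342.1, 25.8]
orientation: [[-1.0, 0.015, -0.0], [0.015, 1.0, -0.001], [0.0, -0.001, -1.0]]
contact_force: [-1.0, -0.4, -0.2]
grip_width: 0.476
gripper_force: 0.0
```

Request:
play_rows(commands=[[0, 0, 0.25, 0], [0, 0, 0.25, 0], [0, 0, 0.25, 0], [0, 0, 0.25, 0]])

```text
clock: 12.02
position: [545.1, 342.6, 7.2]
orientation: [[-1.0, 0.015, -0.0], [0.015, 1.0, -0.0], [0.0, -0.0, -1.0]]
contact_force: [0.9, -0.2, 0.1]
grip_width: 0.475
gripper_force: 0.0
```

Request:
play_rows(commands=[[0, 0, 0, 0], [0, 0, 0, 0], [0, 0, 0, 0], [0, 0, 0, 0], [0, 0, 0, 0]], claw=1)

```text
clock: 12.43
position: [544.8, 343.9, 7.3]
orientation: [[-1.0, 0.013, 0.0], [0.013, 1.0, -0.0], [-0.0, -0.0, -1.0]]
contact_force: [-0.5, -0.9, 0.4]
grip_width: 0.318
gripper_force: 30.0
```

Request:
play_rows(commands=[[0, 0, -0.3, 0], [0, 0, -0.7, 0], [0, 0, -1, 0], [0, 0, -1, 0]])

```text
clock: 12.77
position: [548.5, 345.7, 93.6]
orientation: [[-1.0, 0.013, 0.01], [0.013, 1.0, 0.004], [-0.01, 0.004, -1.0]]
contact_force: [0.9, 0.0, 1.9]
grip_width: 0.318
gripper_force: 30.0
```

Request:
play_rows(commands=[[-0.368, -0.4, -0.25, 0], [-0.368, -0.949, -0.25, 0], [-0.368, -0.949, -0.25, 0]])

```text
clock: 13.02
position: [575.1, 263.3, 107.8]
orientation: [[-1.0, 0.016, 0.002], [0.016, 1.0, -0.002], [-0.002, -0.002, -1.0]]
contact_force: [-0.3, -0.3, -0.8]
grip_width: 0.322
gripper_force: 30.0
```

Request:
play_rows(commands=[[-0.368, -0.5, 0, 0], [-0.368, -0.949, 0, 0], [-0.368, -0.949, 0, 0]])

```text
clock: 13.27
position: [602.5, 185.4, 106.0]
orientation: [[-1.0, 0.018, -0.001], [0.018, 1.0, -0.003], [0.001, -0.003, -1.0]]
contact_force: [-0.1, 0.2, 0.4]
grip_width: 0.315
gripper_force: 30.0
```

Request:
play_rows(commands=[[-0.368, -0.5, 0, 0], [-0.368, -0.949, 0, 0], [-0.368, -0.949, 0, 0], [-0.368, -0.949, 0, 0]])

```text
clock: 13.6
position: [629.7, 113.7, 106.0]
orientation: [[-1.0, 0.017, -0.002], [0.017, 1.0, 0.0], [0.002, 0.0, -1.0]]
contact_force: [0.2, 0.2, -0.3]
grip_width: 0.319
gripper_force: 30.0
```

Request:
play_rows(commands=[[0, 0, 0.2, 0], [0, 0, 0.5, 0], [0, 0, 0.8, 0], [0, 0, 1, 0], [0, 0, 1, 0]])

```text
clock: 14.02
position: [626.0, 117.1, 22.4]
orientation: [[-1.0, 0.012, -0.008], [0.012, 1.0, 0.001], [0.008, 0.001, -1.0]]
contact_force: [0.1, 0.2, -0.2]
grip_width: 0.317
gripper_force: 30.0
```

Request:
play_rows(commands=[[0, 0, 0.06, 0], [0, 0, 0.06, 0], [0, 0, 0.06, 0], [0, 0, 0.06, 0]])

```text
clock: 14.35
position: [631.0, 115.4, 23.6]
orientation: [[-1.0, 0.013, 0.002], [0.013, 1.0, 0.0], [-0.002, 0.0, -1.0]]
contact_force: [-0.3, 0.1, -0.3]
grip_width: 0.317
gripper_force: 30.0
```

Request:
play_rows(commands=[[0, 0, 0, 0], [0, 0, 0, 0], [0, 0, 0, 0], [0, 0, 0, 0]], claw=0.05)

```text
clock: 14.68
position: [630.3, 115.0, 22.6]
orientation: [[-1.0, 0.013, 0.0], [0.013, 1.0, -0.0], [-0.0, -0.0, -1.0]]
contact_force: [-0.2, -0.1, 0.2]
grip_width: 0.479
gripper_force: 0.0
```

Request:
play_rows(commands=[[0, 0, -0.2, 0], [0, 0, -0.6, 0], [0, 0, -1, 0], [0, 0, -1, 0]])

```text
clock: 15.02
position: [634.8, 115.1, 110.1]
orientation: [[-1.0, 0.013, 0.012], [0.013, 1.0, -0.0], [-0.012, 0.0, -1.0]]
contact_force: [1.3, -0.5, 0.6]
grip_width: 0.476
gripper_force: 0.0
```

Request:
play_rows(commands=[[0.57, 0.5, -0.06, 0], [0.57, 0.92, -0.06, 0], [0.57, 0.92, -0.06, 0]])

```text
clock: 15.27
position: [582.7, 193.7, 106.8]
orientation: [[-1.0, 0.01, -0.002], [0.01, 1.0, 0.002], [0.002, 0.002, -1.0]]
contact_force: [0.4, -0.3, -0.1]
grip_width: 0.476
gripper_force: 0.0
```

Request:
play_rows(commands=[[0.57, 0.5, 0, 0], [0.57, 0.92, 0, 0], [0.57, 0.92, 0, 0]])

```text
clock: 15.52
position: [537.8, 267.9, 106.5]
orientation: [[-1.0, 0.009, -0.002], [0.009, 1.0, 0.002], [0.002, 0.002, -1.0]]
contact_force: [-0.3, 0.2, -0.7]
grip_width: 0.477
gripper_force: 0.0
```

Request:
play_rows(commands=[[0.57, 0.5, 0, 0], [0.57, 0.92, 0, 0], [0.57, 0.92, 0, 0]])

```text
clock: 15.77
position: [493.6, 341.8, 106.8]
orientation: [[-1.0, 0.009, -0.001], [0.009, 1.0, 0.002], [0.001, 0.002, -1.0]]
contact_force: [0.1, 0.6, 0.4]
grip_width: 0.476
gripper_force: 0.0
```

Request:
play_rows(commands=[[0.57, 0.5, 0, 0], [0.57, 0.92, 0, 0], [0.57, 0.92, 0, 0], [0.57, 0.92, 0, 0], [0.57, 0.92, 0, 0]])

```text
clock: 16.18
position: [452.5, 411.4, 107.1]
orientation: [[-1.0, 0.012, 0.001], [0.012, 1.0, -0.0], [-0.001, -0.0, -1.0]]
contact_force: [-0.3, -0.1, 0.3]
grip_width: 0.469
gripper_force: 0.0
```

```bash
python3 mounts.py w4
```

```text
[452.71765268 410.76230612 107.07708593] 0.473720617191273 16.2333
[323. 242.] [41 44] [450. 413.]
[339. 340.] [36 21] [527. 424.]
[191. 372.] [28 78] [553. 309.]
[451. 372.] [27 78] [556. 510.]
[533. 434.] [165  13] [612. 579.]
```

Request:
play_rows(commands=[[0, 0, 0.3, 0], [0, 0, 0.7, 0], [0, 0, 1, 0]])

```text
clock: 16.48
position: [452.8, 410.0, 25.8]
orientation: [[-1.0, 0.015, 0.0], [0.015, 1.0, -0.0], [-0.0, -0.0, -1.0]]
contact_force: [0.0, 0.8, -0.6]
grip_width: 0.473
gripper_force: 0.0
```

Request:
play_rows(commands=[[0, 0, 0.25, 0], [0, 0, 0.25, 0], [0, 0, 0.25, 0], [0, 0, 0.25, 0]])

```text
clock: 16.82
position: [452.7, 410.5, 7.2]
orientation: [[-1.0, 0.015, 0.0], [0.015, 1.0, -0.0], [-0.0, -0.0, -1.0]]
contact_force: [-0.8, 0.3, 0.1]
grip_width: 0.473
gripper_force: 0.0
```

Request:
play_rows(commands=[[0, 0, 0, 0], [0, 0, 0, 0], [0, 0, 0, 0], [0, 0, 0, 0], [0, 0, 0, 0]], claw=1)

```text
clock: 17.23
position: [451.7, 411.8, 7.3]
orientation: [[-1.0, 0.013, 0.0], [0.013, 1.0, -0.0], [-0.0, -0.0, -1.0]]
contact_force: [0.0, -0.5, 1.7]
grip_width: 0.316
gripper_force: 30.0
```

Request:
play_rows(commands=[[0, 0, -0.3, 0], [0, 0, -0.7, 0], [0, 0, -1, 0], [0, 0, -1, 0]])

```text
clock: 17.57
position: [454.9, 414.1, 93.3]
orientation: [[-1.0, 0.013, 0.009], [0.013, 1.0, 0.005], [-0.009, 0.006, -1.0]]
contact_force: [1.1, 0.0, 1.0]
grip_width: 0.312
gripper_force: 30.0
```

Request:
play_rows(commands=[[-0.41, -0.4, -0.25, 0], [-0.41, -0.782, -0.25, 0], [-0.41, -0.782, -0.25, 0]])

```text
clock: 17.82
position: [485.6, 344.8, 107.7]
orientation: [[-1.0, 0.016, 0.002], [0.016, 1.0, -0.002], [-0.002, -0.002, -1.0]]
contact_force: [-0.2, -0.2, -0.5]
grip_width: 0.317
gripper_force: 30.0
```

Request:
play_rows(commands=[[-0.41, -0.5, 0, 0], [-0.41, -0.782, 0, 0], [-0.41, -0.782, 0, 0]])

```text
clock: 18.07
position: [516.4, 281.8, 106.1]
orientation: [[-1.0, 0.017, -0.001], [0.017, 1.0, -0.002], [0.001, -0.002, -1.0]]
contact_force: [0.1, 0.8, -0.4]
grip_width: 0.318
gripper_force: 30.0
```

Request:
play_rows(commands=[[-0.41, -0.5, 0, 0], [-0.41, -0.782, 0, 0], [-0.41, -0.782, 0, 0]])

```text
clock: 18.32
position: [548.4, 219.2, 106.2]
orientation: [[-1.0, 0.017, -0.001], [0.017, 1.0, -0.002], [0.001, -0.002, -1.0]]
contact_force: [-0.9, -0.1, -0.5]
grip_width: 0.318
gripper_force: 30.0
```

Request:
play_rows(commands=[[-0.1, -0.2, 0, 1], [-0.2, -0.4, 0, 1], [-0.41, -0.782, 0, 1], [-0.41, -0.782, 0, 1], [-0.41, -0.782, 0, 1], [-0.41, -0.782, 0, 1], [-0.41, -0.782, 0, 1], [-0.41, -0.782, 0, 1], [-0.41, -0.782, 0, 1], [-0.41, -0.782, 0, 1], [-0.41, -0.782, 0, 1], [-0.41, -0.782, 0, 1], [-0.41, -0.782, 0, 1], [-0.41, -0.782, 0, 1], [-0.41, -0.782, 0, 1], [-0.41, -0.782, 0, 1]])

```text
clock: 19.65
position: [579.0, 160.6, 106.6]
orientation: [[0.011, 1.0, -0.001], [1.0, -0.011, 0.0], [0.0, -0.001, -1.0]]
contact_force: [1.0, 0.1, -0.3]
grip_width: 0.315
gripper_force: 30.0
```

```bash
python3 -c "
from h import *
st=manip.get_state();print(st['position'],st['orientation'],st['grip_width'],rel((579.5,161,22)))"
```

```text
[578.95198643 160.57317961 106.60032404] [[ 1.06524499e-02  9.99942855e-01 -9.01093313e-04]
 [ 9.99943246e-01 -1.06522904e-02  1.81647859e-04]
 [ 1.72038771e-04 -9.02977167e-04 -9.99999578e-01]] 0.31515935991367017 [0.00522599 0.00774785 1.0574984 ]
```

Request:
play_rows(commands=[[0, 0, 0.2, 0], [0, 0, 0.5, 0], [0, 0, 0.8, 0], [0, 0, 1, 0], [0, 0, 1, 0]])

```text
clock: 20.07
position: [575.8, 159.8, 22.8]
orientation: [[0.012, 1.0, -0.008], [1.0, -0.012, -0.0], [-0.001, -0.008, -1.0]]
contact_force: [0.3, -0.8, -0.4]
grip_width: 0.319
gripper_force: 30.0
```

Request:
play_rows(commands=[[0, 0, 0.06, 0], [0, 0, 0.06, 0], [0, 0, 0.06, 0], [0, 0, 0.06, 0]])

```text
clock: 20.4
position: [580.6, 160.0, 23.7]
orientation: [[0.013, 1.0, 0.003], [1.0, -0.013, 0.0], [0.0, 0.003, -1.0]]
contact_force: [-0.2, 0.1, 0.4]
grip_width: 0.315
gripper_force: 30.0
```

Request:
play_rows(commands=[[0, 0, 0, 0], [0, 0, 0, 0], [0, 0, 0, 0], [0, 0, 0, 0]], claw=0.05)

```text
clock: 20.73
position: [579.6, 159.9, 22.6]
orientation: [[0.013, 1.0, 0.0], [1.0, -0.013, 0.0], [0.0, 0.0, -1.0]]
contact_force: [0.2, -0.2, 0.1]
grip_width: 0.479
gripper_force: 0.0
```

Request:
play_rows(commands=[[0, 0, -0.2, 0], [0, 0, -0.6, 0], [0, 0, -1, 0], [0, 0, -1, 0]])

```text
clock: 21.07
position: [584.2, 160.4, 109.7]
orientation: [[0.013, 1.0, 0.012], [1.0, -0.013, 0.001], [0.001, 0.012, -1.0]]
contact_force: [0.3, -0.7, 1.0]
grip_width: 0.475
gripper_force: 0.0
```

Request:
play_rows(commands=[[0.5, -0.138, -0.06, 0], [0.818, -0.138, -0.06, 0], [0.818, -0.138, -0.06, 0]])

```text
clock: 21.32
position: [568.8, 229.4, 107.5]
orientation: [[0.01, 1.0, 0.001], [1.0, -0.01, 0.002], [0.002, 0.001, -1.0]]
contact_force: [1.3, 0.3, -0.2]
grip_width: 0.473
gripper_force: 0.0
```

Request:
play_rows(commands=[[0.5, -0.138, 0, 0], [0.818, -0.138, 0, 0], [0.818, -0.138, 0, 0]])

```text
clock: 21.57
position: [558.2, 294.6, 106.8]
orientation: [[0.009, 1.0, -0.0], [1.0, -0.009, 0.001], [0.001, -0.0, -1.0]]
contact_force: [0.1, -0.7, -0.4]
grip_width: 0.473
gripper_force: 0.0
```

Request:
play_rows(commands=[[0.5, -0.138, 0, 0], [0.818, -0.138, 0, 0], [0.818, -0.138, 0, 0]])

```text
clock: 21.82
position: [548.2, 359.7, 106.8]
orientation: [[0.01, 1.0, 0.0], [1.0, -0.01, 0.001], [0.001, 0.0, -1.0]]
contact_force: [-0.3, -0.8, 0.7]
grip_width: 0.472
gripper_force: 0.0
```

Request:
play_rows(commands=[[0.5, -0.138, 0, 0], [0.818, -0.138, 0, 0], [0.818, -0.138, 0, 0], [0.818, -0.138, 0, 0], [0.818, -0.138, 0, 0]])

```text
clock: 22.23
position: [539.2, 420.5, 106.6]
orientation: [[0.014, 1.0, -0.0], [1.0, -0.014, -0.001], [-0.001, -0.0, -1.0]]
contact_force: [0.1, -0.2, -1.1]
grip_width: 0.474
gripper_force: 0.0
```

```bash
python3 mounts.py w5
```

```text
[539.25556744 420.34862466 106.70956996] 0.4742084710099963 22.2833
[320. 237.] [41 44] [539. 426.]
[191. 372.] [28 78] [438. 321.]
[451. 369.] [27 78] [639. 321.]
[533. 434.] [166  14] [708. 262.]
```

Request:
play_rows(commands=[[0.02, 0, 0.3, 0], [0.02, 0, 0.7, 0], [0.02, 0, 1, 0]])

```text
clock: 22.53
position: [539.2, 421.9, 25.7]
orientation: [[0.015, 1.0, -0.0], [1.0, -0.015, -0.001], [-0.001, -0.0, -1.0]]
contact_force: [0.2, -0.4, -0.6]
grip_width: 0.473
gripper_force: 0.0
```

Request:
play_rows(commands=[[0, 0, 0.25, 0], [0, 0, 0.25, 0], [0, 0, 0.25, 0], [0, 0, 0.25, 0]])

```text
clock: 22.87
position: [539.3, 422.5, 7.2]
orientation: [[0.014, 1.0, -0.0], [1.0, -0.014, -0.0], [-0.0, -0.0, -1.0]]
contact_force: [-0.7, 0.0, -1.0]
grip_width: 0.473
gripper_force: 0.0
```

Request:
play_rows(commands=[[0, 0, 0, 0], [0, 0, 0, 0], [0, 0, 0, 0], [0, 0, 0, 0], [0, 0, 0, 0]], claw=1)

```text
clock: 23.28
position: [538.8, 423.7, 7.2]
orientation: [[0.013, 1.0, 0.0], [1.0, -0.013, -0.0], [-0.0, 0.0, -1.0]]
contact_force: [0.3, -0.4, 0.9]
grip_width: 0.317
gripper_force: 30.0
```

Request:
play_rows(commands=[[0, 0, -0.3, 0], [0, 0, -0.7, 0], [0, 0, -1, 0], [0, 0, -1, 0]])

```text
clock: 23.62
position: [542.3, 426.0, 94.0]
orientation: [[0.013, 1.0, 0.01], [1.0, -0.013, 0.005], [0.005, 0.01, -1.0]]
contact_force: [0.7, -0.2, 1.0]
grip_width: 0.317
gripper_force: 30.0
```

Request:
play_rows(commands=[[-0.4, 0.112, -0.25, 0], [-0.88, 0.112, -0.25, 0], [-0.88, 0.112, -0.25, 0]])

```text
clock: 23.87
position: [547.1, 348.3, 106.7]
orientation: [[0.016, 1.0, -0.001], [1.0, -0.016, -0.003], [-0.003, -0.001, -1.0]]
contact_force: [0.1, 0.3, -0.9]
grip_width: 0.316
gripper_force: 30.0
```

Request:
play_rows(commands=[[-0.5, 0.112, 0, 0], [-0.88, 0.112, 0, 0], [-0.88, 0.112, 0, 0]])

```text
clock: 24.12
position: [554.6, 278.3, 105.8]
orientation: [[0.017, 1.0, -0.002], [1.0, -0.017, -0.003], [-0.003, -0.002, -1.0]]
contact_force: [0.1, -0.4, -0.4]
grip_width: 0.317
gripper_force: 30.0
```

Request:
play_rows(commands=[[-0.5, 0.112, 0, 0], [-0.88, 0.112, 0, 0], [-0.88, 0.112, 0, 0]])

```text
clock: 24.37
position: [562.8, 208.4, 106.1]
orientation: [[0.017, 1.0, -0.002], [1.0, -0.017, -0.002], [-0.002, -0.002, -1.0]]
contact_force: [-0.8, 0.1, -0.7]
grip_width: 0.316
gripper_force: 30.0
```

Request:
play_rows(commands=[[-0.5, 0.112, 0, 0], [-0.88, 0.112, 0, 0], [-0.88, 0.112, 0, 0]])

```text
clock: 24.62
position: [571.0, 138.4, 106.3]
orientation: [[0.017, 1.0, -0.001], [1.0, -0.017, -0.002], [-0.002, -0.001, -1.0]]
contact_force: [-0.1, -0.1, -0.0]
grip_width: 0.316
gripper_force: 30.0
```

Request:
play_rows(commands=[[-0.5, 0.112, 0, 0], [-0.88, 0.112, 0, 0], [-0.88, 0.112, 0, 0], [-0.88, 0.112, 0, 0], [-0.88, 0.112, 0, 0]])

```text
clock: 25.03
position: [578.6, 72.7, 106.6]
orientation: [[0.013, 1.0, -0.001], [1.0, -0.013, 0.001], [0.001, -0.001, -1.0]]
contact_force: [-0.4, 0.3, -0.2]
grip_width: 0.315
gripper_force: 30.0
```

```bash
python3 mounts.py w6
```

```text
[578.66070134  72.9484475  106.70516558] 0.316802582658849 25.0833
[321. 123.] [47 32] [580. 155.]
[400. 187.] [45 46] [634. 113.]
[243. 186.] [45 45] [527. 115.]
[335. 185.] [18 40] [589. 115.]
[322. 295.] [66 74] [579.  35.]
[228. 372.] [21 78] [506. -28.]
[418. 379.] [ 8 62] [653. -36.]
[515. 432.] [190  20] [732. -83.]
```

View pics/w6.png

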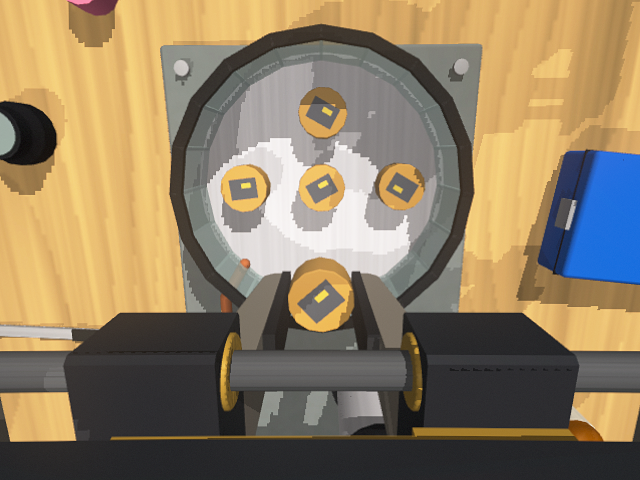

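Wrist view: four mounts stand upright in the chamber at (322,112), (243,187), (322,187) and (401,187), the fifth is held. The rim runs from left 170 to right 474, top 25. I'll place the fifth and go to the lid.

Request:
play_rows(commands=[[0, 0, 0.2, 0], [0, 0, 0.5, 0], [0, 0, 0.8, 0], [0, 0, 1, 0], [0, 0, 1, 0]])

```text
clock: 25.5
position: [575.3, 73.2, 22.9]
orientation: [[0.011, 1.0, -0.008], [1.0, -0.011, 0.001], [0.001, -0.008, -1.0]]
contact_force: [-0.8, 0.7, 0.0]
grip_width: 0.317
gripper_force: 30.0
```

Request:
play_rows(commands=[[0, 0, 0.06, 0], [0, 0, 0.06, 0], [0, 0, 0.06, 0], [0, 0, 0.06, 0]])

```text
clock: 25.83
position: [580.1, 71.5, 23.7]
orientation: [[0.013, 1.0, 0.003], [1.0, -0.013, -0.0], [-0.0, 0.003, -1.0]]
contact_force: [0.5, -0.1, -0.0]
grip_width: 0.32
gripper_force: 30.0
```

Request:
play_rows(commands=[[0, 0, 0, 0], [0, 0, 0, 0], [0, 0, 0, 0], [0, 0, 0, 0]], claw=0.05)

```text
clock: 26.17
position: [579.2, 71.2, 22.6]
orientation: [[0.013, 1.0, 0.001], [1.0, -0.013, -0.0], [-0.0, 0.001, -1.0]]
contact_force: [1.0, 0.0, 0.3]
grip_width: 0.475
gripper_force: 0.0
```

Request:
play_rows(commands=[[0, 0, -0.2, 0], [0, 0, -0.6, 0], [0, 0, -1, 0], [0, 0, -1, 0]])

```text
clock: 26.5
position: [583.7, 70.9, 109.5]
orientation: [[0.013, 1.0, 0.012], [1.0, -0.013, -0.001], [-0.001, 0.012, -1.0]]
contact_force: [0.4, -0.5, 0.3]
grip_width: 0.473
gripper_force: 0.0
```

Request:
play_rows(commands=[[0, 0, -0.5, 0], [0, 0, -1, 0], [0, 0, -1, 0]])

```text
clock: 26.75
position: [583.8, 70.9, 191.2]
orientation: [[0.013, 1.0, 0.015], [1.0, -0.013, -0.001], [-0.001, 0.015, -1.0]]
contact_force: [0.2, -0.5, 1.1]
grip_width: 0.474
gripper_force: 0.0
```

Request:
play_rows(commands=[[0, 0, -0.6, 0], [0, 0, -0.7, 0], [0, 0, -0.7, 0], [0, 0, -0.7, 0], [0, 0, -0.7, 0]])

```text
clock: 27.17
position: [578.1, 71.3, 236.3]
orientation: [[0.013, 1.0, -0.003], [1.0, -0.013, 0.0], [0.0, -0.003, -1.0]]
contact_force: [0.6, -0.5, -1.1]
grip_width: 0.476
gripper_force: 0.0
```

```bash
python3 mounts.py w7; python3 - <<'E'
from h import *
s=load('w7')
st=manip.get_state();print(st['orientation'][:,1])
cv2.imwrite('pics/w7.png',s['image'][:,:,::-1])
w=load('w6')
def circ(P):
    P=np.array(P)[:,:2];A=np.c_[2*P,np.ones(len(P))];x=np.linalg.lstsq(A,(P**2).sum(1),rcond=None)[0];return x[:2].round(1),np.sqrt(x[2]+x[:2]@x[:2]).round(1)
print(circ([atz(w,u,v,67) for u,v in [(170,180),(322,25),(474,185),(240,48),(405,48),(452,110),(190,115)]]))
print(atz(w,162,45,12),atz(w,481,43,12))
E
```

```text
[577.82977412  71.30922163 235.8563577 ] 0.47409029014800297 27.2167
[373. 172.] [29 29] [632. 114.]
[324. 214.] [28 29] [582.  72.]
[191. 372.] [28 78] [ 424. -112.]
[456. 372.] [15 73] [ 732. -116.]
[534. 434.] [165  14] [ 830. -200.]
[ 0.99990668 -0.01313398 -0.00375922]
(array([580.4, 115.4]), np.float64(83.7))
[478.50723102 205.03004417  12.        ] [683.71377769 203.32560904  12.        ]
```

View pics/w7.png

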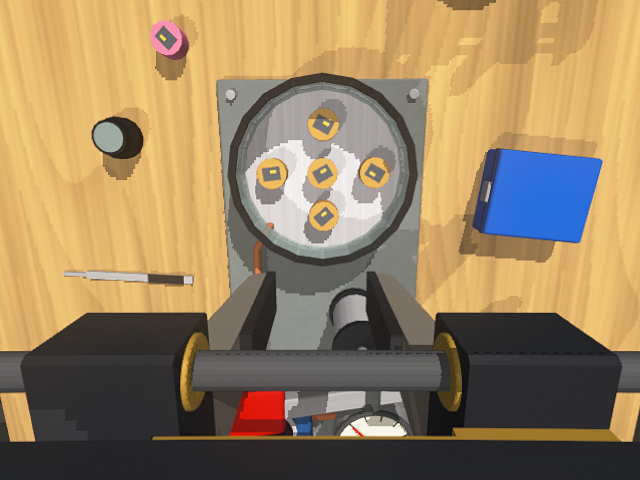

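Wrist view: all five mounts are upright inside the chamber (rim 229–416 by 74–265). On to the lid.

Request:
play_rows(commands=[[-0.5, -0.13, 0, 0], [-0.92, -0.13, 0, 0], [-0.92, -0.13, 0, 0]], claw=-0.2)

```text
clock: 27.47
position: [566.4, -6.6, 236.1]
orientation: [[0.017, 1.0, -0.003], [1.0, -0.017, -0.002], [-0.002, -0.003, -1.0]]
contact_force: [-0.5, -0.1, -0.1]
grip_width: 0.597
gripper_force: 0.0
```

Request:
play_rows(commands=[[-0.5, -0.13, 0, 0], [-0.92, -0.13, 0, 0], [-0.92, -0.13, 0, 0]])

```text
clock: 27.72
position: [555.2, -80.0, 236.4]
orientation: [[0.018, 1.0, -0.003], [1.0, -0.018, -0.001], [-0.001, -0.003, -1.0]]
contact_force: [-1.5, -0.2, 0.7]
grip_width: 0.599
gripper_force: 0.0
```

Request:
play_rows(commands=[[-0.5, -0.13, 0, 0], [-0.92, -0.13, 0, 0], [-0.92, -0.13, 0, 0]])

```text
clock: 27.97
position: [543.9, -153.0, 236.6]
orientation: [[0.018, 1.0, -0.002], [1.0, -0.018, -0.001], [-0.001, -0.002, -1.0]]
contact_force: [0.3, -0.1, 0.8]
grip_width: 0.598
gripper_force: 0.0
```

Request:
play_rows(commands=[[-0.5, -0.13, 0, 0], [-0.92, -0.13, 0, 0], [-0.92, -0.13, 0, 0]])

```text
clock: 28.22
position: [532.7, -226.2, 236.7]
orientation: [[0.017, 1.0, -0.002], [1.0, -0.017, -0.001], [-0.001, -0.002, -1.0]]
contact_force: [-0.3, 0.1, -0.0]
grip_width: 0.598
gripper_force: 0.0
```

Request:
play_rows(commands=[[-0.5, -0.13, 0, 0], [-0.92, -0.13, 0, 0], [-0.92, -0.13, 0, 0]])

```text
clock: 28.47
position: [521.4, -299.3, 236.8]
orientation: [[0.017, 1.0, -0.001], [1.0, -0.017, -0.0], [-0.001, -0.001, -1.0]]
contact_force: [-0.0, -0.6, -0.5]
grip_width: 0.601
gripper_force: 0.0
```

Request:
play_rows(commands=[[-0.5, -0.13, 0, 0], [-0.92, -0.13, 0, 0], [-0.92, -0.13, 0, 0], [-0.92, -0.13, 0, 0], [-0.92, -0.13, 0, 0]])

```text
clock: 28.88
position: [511.3, -367.5, 237.4]
orientation: [[0.012, 1.0, -0.001], [1.0, -0.012, 0.002], [0.002, -0.001, -1.0]]
contact_force: [-0.1, 0.8, 0.5]
grip_width: 0.602
gripper_force: 0.0
```

```bash
python3 - <<'E'
from h import *
s=snap('wrist','w8');st=manip.get_state();print(st['position'],st['orientation'][:,1],st['grip_width'],st['clock'])
w=load('w7')
print('rim w7',atz(w,229,170,67),atz(w,416,170,67),atz(w,322,74,67),atz(w,322,265,67))
E
```

```text
[ 511.41112867 -367.34891693  237.67758368] [ 9.99933021e-01 -1.15629401e-02 -5.00972412e-04] 0.5967805322514801 28.9333
rim w7 [496.58707309 120.58260561  67.        ] [663.72070213 118.28466132  67.        ] [580.81684598 198.85664449  67.        ] [578.61801026  30.62117754  67.        ]
```

View pics/w8.png

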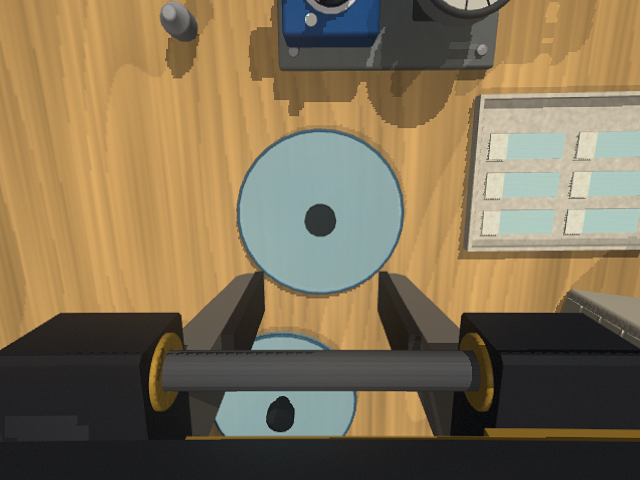

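The lid disc spans 237–404 by 129–296, its knob at (320,220).

```bash
python3 - <<'E'
from h import *
s=load('w8')
print([atz(s,u,v,8).round(1) for u,v in [(237,211),(404,211),(320,129),(320,296)]],atz(s,320,220,41))
p=np.mean([atz(s,u,v,8) for u,v in [(237,211),(404,211),(320,129),(320,296)]],0);print(p,rel((p[0],p[1],20)))
E
```

```text
[array([ 421. , -364.3,    8. ]), array([ 601.4, -366.6,    8. ]), array([ 511.8, -280.5,    8. ]), array([ 509.4, -463.4,    8. ])] [ 510.7355711  -369.25108379   41.        ]
[ 510.89235051 -368.70088169    8.        ] [-0.02143353 -0.00492575  2.72094113]
```

Request:
play_rows(commands=[[0, 0, 0.5, 0], [0, 0, 1, 0], [0, 0, 1, 0]])

```text
clock: 29.18
position: [507.6, -363.6, 149.6]
orientation: [[0.011, 1.0, -0.01], [1.0, -0.011, 0.011], [0.011, -0.01, -1.0]]
contact_force: [0.3, 0.9, -2.5]
grip_width: 0.598
gripper_force: 0.0
```

Request:
play_rows(commands=[[0, 0, 0.5, 0], [0, 0, 0.8, 0], [0, 0, 1, 0], [0, 0, 1, 0]])

```text
clock: 29.52
position: [509.6, -366.5, 75.6]
orientation: [[0.012, 1.0, -0.004], [1.0, -0.012, 0.005], [0.005, -0.005, -1.0]]
contact_force: [0.3, 0.7, -0.2]
grip_width: 0.601
gripper_force: 0.0
```

Request:
play_rows(commands=[[0, 0, 0.3, 0], [0, 0, 0.5, 0], [0, 0, 0.69, 0], [0, 0, 0.69, 0], [0, 0, 0.69, 0], [0, 0, 0.69, 0]])

```text
clock: 30.02
position: [512.2, -370.3, 25.8]
orientation: [[0.013, 1.0, 0.002], [1.0, -0.013, -0.002], [-0.002, 0.002, -1.0]]
contact_force: [0.3, -0.7, 0.3]
grip_width: 0.6
gripper_force: 0.0
```

Request:
play_rows(commands=[[0, 0, 0, 0], [0, 0, 0, 0], [0, 0, 0, 0], [0, 0, 0, 0], [0, 0, 0, 0], [0, 0, 0, 0], [0, 0, 0, 0]], claw=1)

```text
clock: 30.6
position: [510.9, -369.8, 23.8]
orientation: [[0.013, 1.0, 0.0], [1.0, -0.013, -0.0], [-0.0, 0.0, -1.0]]
contact_force: [-1.7, 1.0, 5.9]
grip_width: 0.339
gripper_force: 30.0
```

Request:
play_rows(commands=[[0, 0, -0.1, 0], [0, 0, -0.3, 0], [0, 0, -0.6, 0], [0, 0, -1, 0], [0, 0, -1, 0]])

```text
clock: 31.02
position: [513.6, -372.2, 109.4]
orientation: [[0.013, 1.0, 0.007], [1.0, -0.013, -0.007], [-0.007, 0.007, -1.0]]
contact_force: [1.8, -1.4, -0.7]
grip_width: 0.337
gripper_force: 30.0
```

Request:
play_rows(commands=[[0, 0, -0.3, 0], [0, 0, -0.7, 0], [0, 0, -1, 0], [0, 0, -1, 0]])

```text
clock: 31.35
position: [512.9, -371.6, 188.1]
orientation: [[0.013, 1.0, 0.007], [1.0, -0.013, -0.007], [-0.007, 0.007, -1.0]]
contact_force: [0.7, -0.5, -1.6]
grip_width: 0.339
gripper_force: 30.0
```

Request:
play_rows(commands=[[0, 0, -0.3, 0], [0, 0, -0.7, 0], [0, 0, -1, 0], [0, 0, -1, 0], [0, 0, -1, 0], [0, 0, -1, 0]])

```text
clock: 31.85
position: [509.9, -368.5, 259.2]
orientation: [[0.013, 1.0, -0.004], [1.0, -0.013, 0.004], [0.004, -0.004, -1.0]]
contact_force: [-0.5, -0.2, -3.5]
grip_width: 0.339
gripper_force: 30.0
```

```bash
python3 - <<'E'
from h import *
s=snap('wrist','w9');st=manip.get_state();print(st['position'],st['orientation'],st['grip_width'],st['contact_force'])
E
```

```text
[ 509.68765362 -368.33410666  258.91343599] [[ 0.01308087  0.99990574 -0.00417056]
 [ 0.9999047  -0.01306222  0.00446912]
 [ 0.00441422 -0.00422862 -0.99998132]] 0.34537058242692464 [-0.3981448   1.20934673 -3.9559564 ]
```

View pics/w9.png

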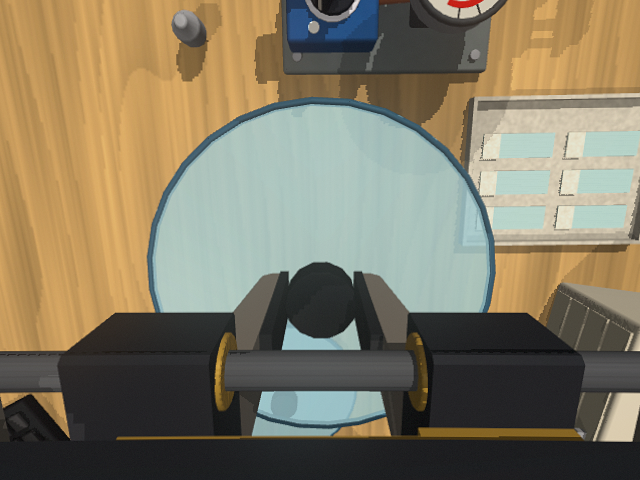

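Lid is held level: disc 149–495 wide, top 98, bottom ≈428.

```bash
python3 - <<'E'
from h import *
s=load('w9');st=manip.get_state()
P=[atz(s,u,v,241)for u,v in [(149,262),(495,262),(320,98),(320,428),(205,145),(437,145)]]
P=np.array(P)[:,:2];A=np.c_[2*P,np.ones(len(P))];x=np.linalg.lstsq(A,(P**2).sum(1),rcond=None)[0]
print(P.round(1),x[:2],np.sqrt(x[2]+x[:2]@x[:2]),st['position'])
E
```

```text
[[ 419.9 -359. ]
 [ 601.7 -361.3]
 [ 511.1 -278.9]
 [ 508.5 -462. ]
 [ 454.5 -299.8]
 [ 567.9 -301.3]] [ 510.56568804 -370.96142752] 91.17321030822436 [ 509.68765362 -368.33410666  258.91343599]
```

Request:
play_rows(commands=[[0.3, 0.112, 0, 0], [0.6, 0.112, 0, 0], [0.868, 0.112, 0, 0], [0.868, 0.112, 0, 0]])

```text
clock: 32.23
position: [520.2, -295.7, 260.1]
orientation: [[0.01, 1.0, -0.003], [1.0, -0.01, 0.005], [0.005, -0.003, -1.0]]
contact_force: [0.1, -0.8, -2.9]
grip_width: 0.339
gripper_force: 30.0
```

Request:
play_rows(commands=[[0.3, 0.112, 0, 0], [0.6, 0.112, 0, 0], [0.868, 0.112, 0, 0]])

```text
clock: 32.48
position: [529.8, -229.6, 260.4]
orientation: [[0.013, 1.0, -0.003], [1.0, -0.013, 0.002], [0.002, -0.003, -1.0]]
contact_force: [0.1, 0.4, -2.9]
grip_width: 0.343
gripper_force: 30.0
```

Request:
play_rows(commands=[[0.3, 0.112, 0, 0], [0.6, 0.112, 0, 0], [0.868, 0.112, 0, 0]])

```text
clock: 32.73
position: [539.7, -160.1, 260.5]
orientation: [[0.013, 1.0, -0.003], [1.0, -0.013, 0.002], [0.002, -0.003, -1.0]]
contact_force: [-0.3, 0.1, -4.6]
grip_width: 0.34
gripper_force: 30.0
```

Request:
play_rows(commands=[[0.3, 0.112, 0, 0], [0.6, 0.112, 0, 0], [0.868, 0.112, 0, 0]])

```text
clock: 32.98
position: [549.5, -90.9, 260.6]
orientation: [[0.013, 1.0, -0.003], [1.0, -0.013, 0.001], [0.001, -0.003, -1.0]]
contact_force: [0.0, -0.2, -2.6]
grip_width: 0.34
gripper_force: 30.0
```

Request:
play_rows(commands=[[0.3, 0.112, 0, 0], [0.6, 0.112, 0, 0], [0.868, 0.112, 0, 0]])

```text
clock: 33.23
position: [559.4, -21.7, 260.5]
orientation: [[0.013, 1.0, -0.004], [1.0, -0.013, 0.001], [0.001, -0.004, -1.0]]
contact_force: [1.0, -0.6, -4.3]
grip_width: 0.337
gripper_force: 30.0
```

Request:
play_rows(commands=[[0.3, 0.112, 0, 0], [0.6, 0.112, 0, 0], [0.868, 0.112, 0, 0]])

```text
clock: 33.48
position: [569.3, 47.5, 260.5]
orientation: [[0.013, 1.0, -0.004], [1.0, -0.013, 0.0], [0.0, -0.004, -1.0]]
contact_force: [0.6, 0.6, -3.6]
grip_width: 0.34
gripper_force: 30.0
```

Request:
play_rows(commands=[[0.3, 0.112, 0, 0], [0.6, 0.112, 0, 0], [0.868, 0.112, 0, 0], [0.868, 0.112, 0, 0], [0.868, 0.112, 0, 0], [0.868, 0.112, 0, 0], [0.868, 0.112, 0, 0], [0.868, 0.112, 0, 0]])

```text
clock: 34.15
position: [579.8, 114.7, 262.6]
orientation: [[0.014, 1.0, -0.001], [1.0, -0.014, -0.0], [-0.0, -0.001, -1.0]]
contact_force: [0.0, 0.2, -3.4]
grip_width: 0.34
gripper_force: 30.0
```

```bash
python3 - <<'E'
from h import *
s=snap('wrist','w10');st=manip.get_state();print(st['position'],st['orientation'][:,1],rel((580.2,115,91)))
E
```

```text
[579.8841583  114.76150855 262.82866597] [ 9.99895998e-01 -1.44189917e-02 -2.92415633e-04] [0.00342113 0.00453269 2.14785651]
```

Request:
play_rows(commands=[[0.02, 0.004, 0.3, 0], [0.02, 0.004, 0.6, 0], [0.02, 0.004, 1, 0], [0.02, 0.004, 1, 0]])

```text
clock: 34.53
position: [575.9, 116.7, 176.1]
orientation: [[0.014, 1.0, -0.012], [1.0, -0.014, -0.0], [-0.0, -0.012, -1.0]]
contact_force: [-1.7, 0.7, -5.5]
grip_width: 0.34
gripper_force: 30.0
```

Request:
play_rows(commands=[[0, 0, 0.3, 0], [0, 0, 0.6, 0], [0, 0, 0.9, 0], [0, 0, 0.9, 0], [0, 0, 0.9, 0], [0, 0, 0.9, 0], [0, 0, 0.9, 0]])

```text
clock: 35.12
position: [582.1, 117.3, 114.0]
orientation: [[0.013, 1.0, 0.004], [1.0, -0.013, -0.0], [0.0, 0.004, -1.0]]
contact_force: [0.2, 1.1, -4.5]
grip_width: 0.34
gripper_force: 30.0
```

Request:
play_rows(commands=[[0, 0, 0.1, 0], [0, 0, 0.2, 0], [0, 0, 0.245, 0], [0, 0, 0.245, 0], [0, 0, 0.245, 0], [0, 0, 0.245, 0], [0, 0, 0.245, 0], [0, 0, 0.245, 0], [0, 0, 0.245, 0]])

```text
clock: 35.87
position: [580.2, 117.3, 91.5]
orientation: [[0.013, 1.0, 0.0], [1.0, -0.013, -0.0], [-0.0, 0.0, -1.0]]
contact_force: [0.1, 0.5, -2.9]
grip_width: 0.336
gripper_force: 30.0
```

```bash
python3 - <<'E'
from h import *
for c in ['wrist','scene','side']: snap(c,c+'11')
s=load('wrist11');a=load('scene11');b=load('side11');st=manip.get_state();print(st['position'],st['contact_force'])
I=np.hstack([cv2.resize(a['image'][240:330,330:440],None,fx=3.6,fy=3.6,interpolation=2),cv2.resize(b['image'][215:305,225:335],None,fx=3.6,fy=3.6,interpolation=2)])
J=cv2.resize(s['image'][:340],(I.shape[1]//2,int(340*I.shape[1]/2/640)))
J=np.pad(J,((0,0),(0,I.shape[1]-J.shape[1]),(0,0)))
cv2.imwrite('pics/p11.png',np.vstack([I,J])[:600,:,::-1])
E
```

```text
[580.17724792 117.34378506  91.50215688] [ 0.51730139  0.03490376 -2.90357067]
```

View pics/p11.png

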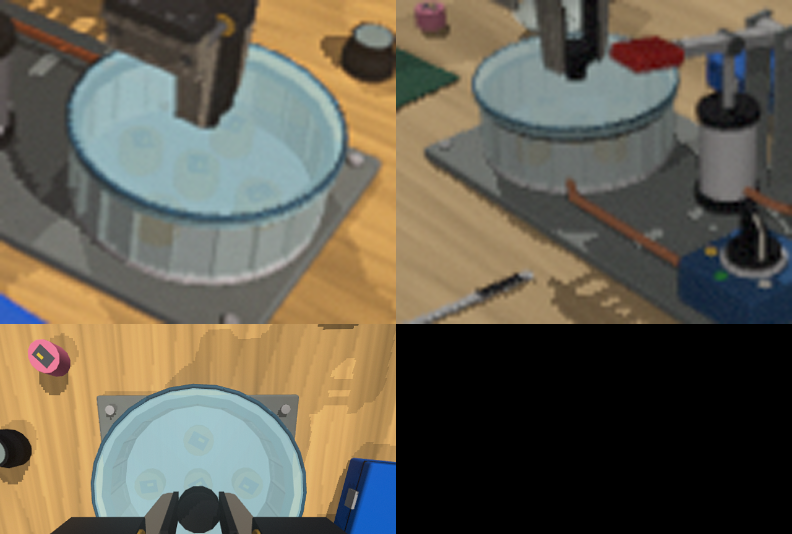

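Both views show the lid lying evenly over the rim with the mounts beneath; lid centre is about (581,115). Release and rise.

Request:
play_rows(commands=[[0, 0, 0.015, 0], [0, 0, 0.015, 0], [0, 0, 0.015, 0], [0, 0, 0.015, 0]])

```text
clock: 36.35
position: [580.4, 117.3, 90.6]
orientation: [[0.013, 1.0, 0.001], [1.0, -0.013, 0.0], [0.0, 0.001, -1.0]]
contact_force: [-1.2, 0.5, -1.7]
grip_width: 0.341
gripper_force: 30.0
```

Request:
play_rows(commands=[[0, 0, 0, 0], [0, 0, 0, 0], [0, 0, 0, 0], [0, 0, 0, 0], [0, 0, 0, 0], [0, 0, 0, 0]], claw=-0.2)

```text
clock: 36.85
position: [580.2, 117.3, 90.4]
orientation: [[0.013, 1.0, 0.0], [1.0, -0.013, -0.0], [-0.0, 0.0, -1.0]]
contact_force: [-0.0, 0.3, 0.3]
grip_width: 0.603
gripper_force: 0.0
```

Request:
play_rows(commands=[[0, 0, -0.2, 0], [0, 0, -0.6, 0], [0, 0, -1, 0], [0, 0, -1, 0]])

```text
clock: 37.18
position: [584.4, 117.4, 177.8]
orientation: [[0.013, 1.0, 0.012], [1.0, -0.013, 0.0], [0.0, 0.012, -1.0]]
contact_force: [1.7, -0.7, 1.1]
grip_width: 0.601
gripper_force: 0.0
```

Request:
play_rows(commands=[[0, 0, -0.5, 0], [0, 0, -1, 0], [0, 0, -1, 0], [0, 0, -1, 0], [0, 0, -1, 0], [0, 0, -1, 0]])

```text
clock: 37.68
position: [579.2, 117.3, 248.3]
orientation: [[0.013, 1.0, -0.003], [1.0, -0.013, -0.0], [-0.0, -0.003, -1.0]]
contact_force: [0.3, 0.9, -0.5]
grip_width: 0.602
gripper_force: 0.0
```

```bash
python3 - <<'E'
from h import *
s=snap('wrist','w12');st=manip.get_state();print(st['position'],st['orientation'][:,1],st['grip_width'],st['clock'])
for r in range(0,360,30):
    a=np.radians(r);u,v=proj(s,(580.3+90*np.cos(a),115+90*np.sin(a),77));cv2.circle(s['image'],(int(u),int(v)),1,(255,0,0),-1)
    u,v=proj(s,(580.3+84*np.cos(a),115+84*np.sin(a),67));cv2.circle(s['image'],(int(u),int(v)),1,(255,255,0),-1)
cv2.imwrite('pics/w12.png',s['image'][:,:,::-1])
E
```

```text
[579.15750382 117.32926724 248.13790292] [ 0.99990889 -0.01301254 -0.00358943] 0.6002508942012095 37.7333
```

View pics/w12.png

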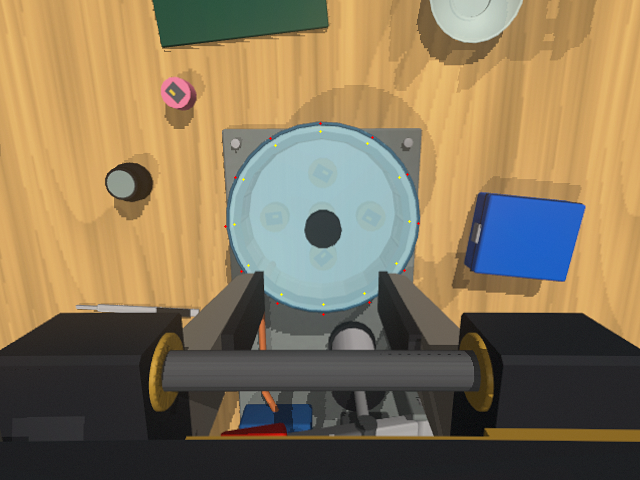

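Overlay: the lid edge (228–419, 122–312) matches the predicted circle within 2 px, so it is centred and level. Next the valve.

Request:
play_rows(commands=[[-0.5, -0.167, 0, 0], [-0.883, -0.167, 0, 0], [-0.883, -0.167, 0, 0]])

```text
clock: 37.98
position: [564.9, 42.7, 248.6]
orientation: [[0.017, 1.0, -0.003], [1.0, -0.017, -0.002], [-0.002, -0.003, -1.0]]
contact_force: [-0.1, 0.3, -0.5]
grip_width: 0.602
gripper_force: 0.0
```

Request:
play_rows(commands=[[-0.5, -0.167, 0, 0], [-0.883, -0.167, 0, 0], [-0.883, -0.167, 0, 0]])

```text
clock: 38.23
position: [550.8, -27.6, 248.9]
orientation: [[0.018, 1.0, -0.002], [1.0, -0.018, -0.002], [-0.002, -0.002, -1.0]]
contact_force: [0.2, -0.3, -0.7]
grip_width: 0.597
gripper_force: 0.0
```

Request:
play_rows(commands=[[-0.5, -0.167, 0, 0], [-0.883, -0.167, 0, 0], [-0.883, -0.167, 0, 0]])

```text
clock: 38.48
position: [536.7, -97.7, 249.1]
orientation: [[0.017, 1.0, -0.002], [1.0, -0.017, -0.001], [-0.001, -0.002, -1.0]]
contact_force: [-0.5, 0.0, 0.4]
grip_width: 0.6
gripper_force: 0.0
```

Request:
play_rows(commands=[[-0.5, -0.167, 0, 0], [-0.883, -0.167, 0, 0], [-0.883, -0.167, 0, 0], [-0.883, -0.167, 0, 0], [-0.883, -0.167, 0, 0], [-0.883, -0.167, 0, 0]])

```text
clock: 38.98
position: [523.3, -163.0, 249.8]
orientation: [[0.012, 1.0, -0.001], [1.0, -0.012, 0.001], [0.001, -0.001, -1.0]]
contact_force: [0.3, 0.1, -0.4]
grip_width: 0.601
gripper_force: 0.0
```

```bash
python3 - <<'E'
from h import *
s=snap('wrist','w13');st=manip.get_state();print(st['position'],st['orientation'][:,1],st['grip_width'],st['clock'])
c=proj(s,(523,-164.6,75)).astype(int);print(c)
u0,v0=max(c[0]-90,0),max(c[1]-80,0);print(u0,v0)
hsv=cv2.cvtColor(s['image'],cv2.COLOR_RGB2HSV)
for n,lo,hi in [('green',(45,120,60),(80,255,255)),('yellow',(18,140,120),(34,255,255)),('white',(0,0,190),(180,50,255))]:
    m=cv2.inRange(hsv,lo,hi);m[:v0]=0;m[v0+170:]=0;m[:,:u0]=0;m[:,u0+190:]=0
    k,l,q,cc=cv2.connectedComponentsWithStats(m)
    for i in range(1,k):
        if q[i,4]>15: print(n,q[i],cc[i].round(1),atz(s,*cc[i],52).round(1)[:2])
cv2.imwrite('pics/w13.png',cv2.resize(s['image'][v0:v0+150,u0:u0+200],None,fx=4,fy=4,interpolation=2)[:,:,::-1])
E
```

```text
[ 523.32720774 -163.02609     250.01550019] [ 9.99935080e-01 -1.13909310e-02 -2.85458098e-04] 0.5983905863458807 39.0333
[320 223]
230 143
green [281 215  10  10  81] [285.3 219.5] [ 488.  -164.3]
yellow [297 185  11  10  81] [302.  189.9] [ 505.5 -135. ]
white [411 186   9  14  85] [415.9 191.3] [ 617.2 -137.8]
white [ 395  193   25   63 1141] [408.7 223.4] [ 611.6 -169.8]
white [334 213  12  27  87] [341.4 225.5] [ 544.2 -171.1]
white [306 230  13  19  67] [312.5 239. ] [ 514.8 -184.7]
```

View pics/w13.png

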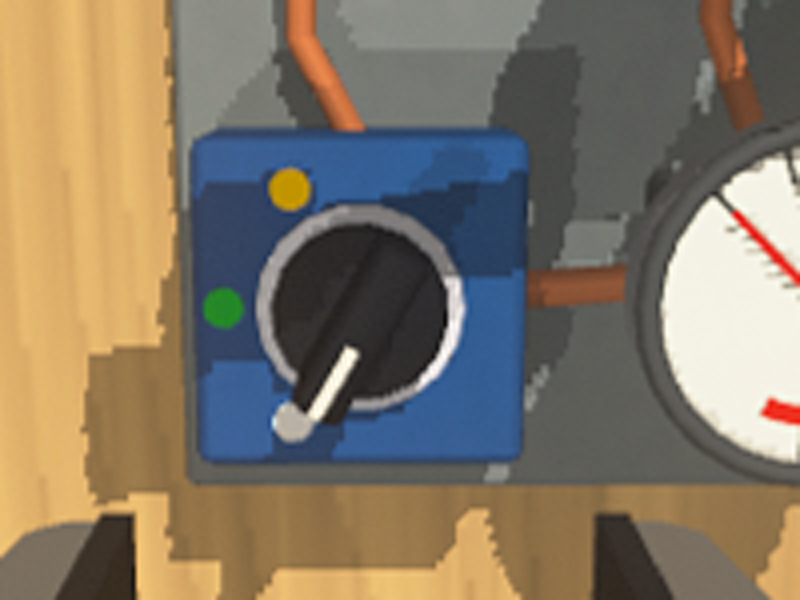

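The valve knob is at about (600,315) in the crop over its block, pointer toward the white mark at lower left. Green is at (223,308), yellow at (290,190), so the axis is about (522.3,-164.5) and the bar is along 240°.

Request:
play_rows(commands=[[0, -0.01, 0.3, 0.329], [0, -0.01, 0.6, 0.329], [0, -0.01, 1, 0.329], [0, -0.01, 1, 0.329], [0, -0.01, 1, 0.329], [0, -0.01, 1, 0.329], [0, -0.01, 1, 0.329]])

```text
clock: 39.62
position: [523.2, -164.4, 171.6]
orientation: [[0.502, 0.865, 0.002], [0.865, -0.502, -0.001], [0.0, 0.003, -1.0]]
contact_force: [0.4, 0.2, -0.3]
grip_width: 0.602
gripper_force: 0.0
```

Request:
play_rows(commands=[[0, 0, 0.3, 0], [0, 0, 0.6, 0], [0, 0, 0.9, 0], [0, 0, 0.9, 0], [0, 0, 0.9, 0], [0, 0, 0.9, 0], [0, 0, 0.9, 0], [0, 0, 0.9, 0], [0, 0, 0.9, 0]])

```text
clock: 40.37
position: [523.1, -165.0, 99.7]
orientation: [[0.505, 0.863, 0.002], [0.863, -0.505, -0.001], [-0.0, 0.002, -1.0]]
contact_force: [0.5, -0.8, -0.2]
grip_width: 0.602
gripper_force: 0.0
```

```bash
python3 - <<'E'
from h import *
st=manip.get_state();o=st['orientation'];print(st['position'],np.degrees(np.arctan2(o[1,1],o[0,1])),st['qpos'],st['contact_force'],rel((522.3,-164.5,66)))
for n,z in [('w12',0),('scene11',0),('side11',0),('scene0',0),('side0',0)]:
    s=load(n);hsv=cv2.cvtColor(s['image'],cv2.COLOR_RGB2HSV)
    m=cv2.inRange(hsv,(0,190,110),(5,255,255))|cv2.inRange(hsv,(175,190,110),(180,255,255))
    k,l,q,c=cv2.connectedComponentsWithStats(m)
    for i in range(1,k):
        if q[i,4]>60: 
            v,u=np.where(l==i);P=np.array([dep(s,a,b) for a,b in zip(u,v)]);P=P[P[:,2]>180]
            if len(P)>20: print(n,q[i],np.percentile(P,[3,50,97],axis=0).round(0).tolist())
E
```

```text
[ 523.11761058 -164.97344908   99.69314508] -30.33941749888584 [-3.01287350e+01  1.18363509e+01  1.02038297e+02 -1.84230019e-03
  6.59826204e+01  2.11431641e-01] [ 0.45584271 -0.80692185 -0.16281565] [-4.62798122e-05 -1.28590097e-02  4.21133587e-01]
w12 [234 433  53   3 113] [[515.0, -23.0, 181.0], [536.0, -22.0, 182.0], [573.0, 135.0, 363.0]]
scene11 [334 196  20  14 163] [[508.0, -51.0, 182.0], [530.0, -36.0, 187.0], [550.0, -22.0, 193.0]]
scene0 [334 195  21  19 217] [[508.0, -52.0, 181.0], [529.0, -35.0, 186.0], [552.0, -20.0, 192.0]]
```

Request:
play_rows(commands=[[0, -0.01, 0.2, 0], [0, -0.01, 0.35, 0], [0, -0.01, 0.415, 0], [0, -0.01, 0.415, 0], [0, -0.01, 0.415, 0], [0, -0.01, 0.415, 0], [0, -0.01, 0.415, 0]])

```text
clock: 40.95
position: [522.1, -164.4, 65.8]
orientation: [[0.505, 0.863, 0.001], [0.863, -0.505, -0.001], [0.0, 0.001, -1.0]]
contact_force: [0.1, -0.1, -0.1]
grip_width: 0.599
gripper_force: 0.0
```

Request:
play_rows(commands=[[0, 0, 0, 0], [0, 0, 0, 0], [0, 0, 0, 0], [0, 0, 0, 0], [0, 0, 0, 0], [0, 0, 0, 0], [0, 0, 0, 0], [0, 0, 0, 0], [0, 0, 0, 0], [0, 0, 0, 0], [0, 0, 0, 0]], claw=1)

```text
clock: 41.87
position: [521.9, -164.3, 65.1]
orientation: [[0.505, 0.863, 0.001], [0.863, -0.505, -0.0], [0.0, 0.001, -1.0]]
contact_force: [3.6, -0.1, -1.8]
grip_width: 0.138
gripper_force: 30.0
```

Gripped the bar at 13 mm opening. Now turn 60° clockwise to the green mark.

Request:
play_rows(commands=[[0, 0, 0, 0.07], [0, 0, 0, 0.14], [0, 0, 0, 0.21], [0, 0, 0, 0.28], [0, 0, 0, 0.35], [0, 0, 0, 0.42], [0, 0, 0, 0.49], [0, 0, 0, 0.56], [0, 0, 0, 0.63], [0, 0, 0, 0.667], [0, 0, 0, 0.667], [0, 0, 0, 0.667], [0, 0, 0, 0.667]])

```text
clock: 42.95
position: [521.3, -164.1, 65.1]
orientation: [[1.0, -0.006, -0.001], [-0.006, -1.0, 0.0], [-0.001, -0.0, -1.0]]
contact_force: [-0.7, -1.2, -0.2]
grip_width: 0.137
gripper_force: 29.7
```

Request:
play_rows(commands=[[0, 0, 0, 0], [0, 0, 0, 0], [0, 0, 0, 0], [0, 0, 0, 0], [0, 0, 0, 0], [0, 0, 0, 0], [0, 0, 0, 0]], claw=-0.2)

```text
clock: 43.53
position: [521.6, -164.0, 65.1]
orientation: [[1.0, -0.007, -0.0], [-0.007, -1.0, 0.0], [-0.0, -0.0, -1.0]]
contact_force: [-0.3, 0.7, 0.6]
grip_width: 0.595
gripper_force: 0.0
```

Request:
play_rows(commands=[[0, 0, -0.2, 0], [0, 0, -0.6, 0], [0, 0, -1, 0], [0, 0, -1, 0]])

```text
clock: 43.87
position: [525.5, -166.2, 152.1]
orientation: [[1.0, -0.007, 0.01], [-0.007, -1.0, -0.006], [0.01, 0.006, -1.0]]
contact_force: [1.0, -0.5, 0.9]
grip_width: 0.599
gripper_force: 0.0
```

Request:
play_rows(commands=[[0, 0, -0.5, 0], [0, 0, -1, 0], [0, 0, -1, 0], [0, 0, -1, 0], [0, 0, -1, 0], [0, 0, -1, 0]])

```text
clock: 44.37
position: [520.6, -163.5, 223.0]
orientation: [[1.0, -0.007, -0.003], [-0.007, -1.0, 0.002], [-0.003, -0.002, -1.0]]
contact_force: [-0.3, 0.6, 0.6]
grip_width: 0.599
gripper_force: 0.0
```

```bash
cat > valve.py <<'E'
from h import *
import sys
s=snap('wrist',sys.argv[1]);st=manip.get_state();o=st['orientation'];print(st['position'],np.degrees(np.arctan2(o[1,1],o[0,1])),st['qpos'].round(1),st['clock'])
A=np.array([522.3,-164.5]);hsv=cv2.cvtColor(s['image'],cv2.COLOR_RGB2HSV)
# white/bright pixels on the knob top (z 91) within 20 mm of axis -> pointer line direction
for n,lo,hi,z,r in [('line',(0,0,150),(180,60,255),91,19),('green',(45,120,60),(80,255,255),52,45),('yellow',(18,140,120),(34,255,255),52,45)]:
    v,u=np.where(cv2.inRange(hsv,lo,hi)>0)
    P=np.array([atz(s,a,b,z)[:2]-A for a,b in zip(u,v) if np.linalg.norm(proj(s,(A[0],A[1],z))-[a,b])<150])
    P=P[np.hypot(*P.T)<r] if len(P) else P
    if len(P): m=P.mean(0);print(n,len(P),m.round(1),'dir',np.degrees(np.arctan2(m[1],m[0])).round(1)%360)
E
python3 valve.py w14
```

```text
[ 520.54286274 -163.51715685  222.89798568] -90.38983915174202 [-30.1   4.6  95.5  -0.   80.2  60.3] 44.4167
line 152 [-10.2  -0.3] dir 181.9
green 55 [-35.9   0.5] dir 179.2
yellow 85 [-17.   29.6] dir 119.9
```

Line direction 180° confirms the valve is at green. Now to the lever pad at about (529,-38), fingers closed.

Request:
play_rows(commands=[[0.04, -0.4, 0, 0], [0.04, -0.788, 0, 0], [0.04, -0.788, 0, 0]], claw=1)

```text
clock: 44.67
position: [524.3, -96.6, 223.3]
orientation: [[1.0, -0.003, -0.003], [-0.003, -1.0, 0.004], [-0.003, -0.004, -1.0]]
contact_force: [-0.5, 0.5, 0.1]
grip_width: 0.4
gripper_force: 0.0
```

Request:
play_rows(commands=[[0.04, -0.4, 0, 0], [0.04, -0.788, 0, 0], [0.04, -0.788, 0, 0], [0.04, -0.788, 0, 0], [0.04, -0.788, 0, 0], [0.04, -0.788, 0, 0], [0.04, -0.788, 0, 0]])

```text
clock: 45.25
position: [528.7, -39.1, 224.7]
orientation: [[1.0, -0.008, -0.001], [-0.008, -1.0, -0.0], [-0.001, 0.0, -1.0]]
contact_force: [0.3, 0.4, -0.1]
grip_width: 0.007
gripper_force: 0.0
```

Request:
play_rows(commands=[[0, 0, 0.2, 0], [0, 0, 0.36, 0], [0, 0, 0.36, 0], [0, 0, 0.36, 0], [0, 0, 0.36, 0], [0, 0, 0.36, 0], [0, 0, 0.36, 0]])

```text
clock: 45.83
position: [529.4, -38.4, 197.3]
orientation: [[1.0, -0.007, 0.002], [-0.007, -1.0, -0.001], [0.002, 0.001, -1.0]]
contact_force: [-0.4, 0.1, -1.3]
grip_width: 0.004
gripper_force: 0.0
```

```bash
cat > gauge.py <<'E'
from h import *
import sys
st=manip.get_state();print(st['position'],st['contact_force'],st['grip_width'],st['clock'])
for cam in ['scene','side']:
    s=snap(cam,cam+sys.argv[1]);hsv=cv2.cvtColor(s['image'],cv2.COLOR_RGB2HSV)
    G=np.array([631.,-161]) if cam=='scene' else np.array([625.,-168])
    c=(280.5,241) if cam=='scene' else (350.75,264)
    im=s['image'].astype(int);P=[]
    for v in range(int(c[1])-12,int(c[1])+13):
        for u in range(int(c[0])-20,int(c[0])+21):
            p=atz(s,u,v,82)[:2]-atz(s,*c,82)[:2]
            if np.hypot(*p)<24 and im[v,u,0]-max(im[v,u,1:])>45: P.append(p)
    P=np.array(P).reshape(-1,2)
    if len(P): m=P[np.hypot(*P.T)>8].mean(0);print(cam,len(P),m.round(1),'needle dir',np.degrees(np.arctan2(m[1],m[0])).round(0)%360)
    hs=cv2.inRange(hsv,(0,190,110),(5,255,255))|cv2.inRange(hsv,(175,190,110),(180,255,255));v,u=np.where(hs>0)
    Q=np.array([dep(s,a,b) for a,b in zip(u,v)]).reshape(-1,3);Q=Q[(Q[:,2]>110)&(Q[:,2]<200)]
    if len(Q): print(cam,'pad',len(Q),np.median(Q,0).round(0))
E
python3 gauge.py g0
```

```text
[529.39551191 -38.36227442 197.288457  ] [-0.37901977  0.12250109 -1.31343459] 0.0038911340079188653 45.8333
scene 11 [-13.5  10.1] needle dir 143.0
scene pad 175 [534. -28. 185.]
side 6 [  3.7 -20.8] needle dir 280.0
side pad 32 [530. -38. 188.]
```

Request:
play_rows(commands=[[0, 0, 0.2, 0], [0, 0, 0.4, 0], [0, 0, 0.6, 0], [0, 0, 0.79, 0], [0, 0, 0.79, 0], [0, 0, 0.79, 0], [0, 0, 0.79, 0], [0, 0, 0.79, 0]])

```text
clock: 46.6
position: [529.1, -38.4, 134.5]
orientation: [[1.0, -0.006, 0.0], [-0.006, -1.0, -0.001], [0.0, 0.001, -1.0]]
contact_force: [-4.3, -1.0, 6.7]
grip_width: 0.004
gripper_force: 3.7
```

```bash
python3 gauge.py g1
```

```text
[529.0527164  -38.38537911 134.54351982] [-4.30403211 -1.00526167  6.71137175] 0.004315154520429092 46.6
scene 13 [-5.4 14.9] needle dir 110.0
scene pad 105 [535. -24. 131.]
side 7 [  2.6 -15.1] needle dir 280.0
side pad 23 [517. -53. 130.]
```

Request:
play_rows(commands=[[0, 0, 0.045, 0], [0, 0, 0.045, 0], [0, 0, 0.045, 0], [0, 0, 0.045, 0]])

```text
clock: 47.03
position: [529.5, -38.4, 131.6]
orientation: [[1.0, -0.006, 0.001], [-0.006, -1.0, -0.001], [0.001, 0.001, -1.0]]
contact_force: [-4.7, 0.3, 9.4]
grip_width: 0.001
gripper_force: 4.9
```

Request:
play_rows(commands=[[0, 0, -0.2, 0], [0, 0, -0.4, 0], [0, 0, -0.6, 0], [0, 0, -0.835, 0], [0, 0, -0.835, 0], [0, 0, -0.835, 0], [0, 0, -0.835, 0], [0, 0, -0.835, 0]])

```text
clock: 47.7
position: [527.9, -37.8, 194.7]
orientation: [[1.0, -0.007, -0.003], [-0.007, -1.0, 0.001], [-0.003, -0.001, -1.0]]
contact_force: [-0.1, -0.4, 0.3]
grip_width: 0.003
gripper_force: 0.0
```

```bash
python3 gauge.py g2
```

```text
[527.87129943 -37.75683751 194.65001043] [-0.08211366 -0.40641101  0.33622902] 0.0027919485334494975 47.7
scene 13 [-5.4 14.9] needle dir 110.0
scene pad 165 [536. -27. 184.]
side 7 [  2.6 -15.1] needle dir 280.0
side pad 21 [531. -38. 188.]
```

Request:
play_rows(commands=[[0, 0, 0.2, 0], [0, 0, 0.4, 0], [0, 0, 0.6, 0], [0, 0, 0.835, 0], [0, 0, 0.835, 0], [0, 0, 0.835, 0], [0, 0, 0.835, 0], [0, 0, 0.835, 0], [0, 0, 0.835, 0], [0, 0, 0.6, 0], [0, 0, 0.4, 0], [0, 0, 0.2, 0], [0, 0, 0, 0], [0, 0, 0, 0], [0, 0, 0, 0], [0, 0, 0, 0], [0, 0, 0, 0]])

```text
clock: 49.22
position: [527.8, -37.7, 194.4]
orientation: [[1.0, -0.007, -0.003], [-0.007, -1.0, 0.001], [-0.003, -0.001, -1.0]]
contact_force: [-0.3, -0.5, 0.0]
grip_width: 0.008
gripper_force: 0.0
```

Request:
play_rows(commands=[[0, 0, 0.2, 0], [0, 0, 0.4, 0], [0, 0, 0.6, 0], [0, 0, 0.835, 0], [0, 0, 0.835, 0], [0, 0, 0.835, 0], [0, 0, 0.835, 0], [0, 0, 0.835, 0], [0, 0, 0.835, 0], [0, 0, 0.6, 0], [0, 0, 0.4, 0], [0, 0, 0.2, 0], [0, 0, 0, 0], [0, 0, 0, 0], [0, 0, 0, 0], [0, 0, 0, 0], [0, 0, 0, 0]])

```text
clock: 50.63
position: [527.6, -37.7, 194.2]
orientation: [[1.0, -0.007, -0.003], [-0.007, -1.0, 0.001], [-0.003, -0.001, -1.0]]
contact_force: [-0.6, -0.6, 0.6]
grip_width: 0.004
gripper_force: 0.0
```

```bash
python3 gauge.py g3
```

```text
[527.64245499 -37.70749798 194.16475987] [-0.57093773 -0.60941157  0.64410128] 0.003889539102769204 50.6333
scene 9 [10.5  8.7] needle dir 40.0
scene pad 160 [536. -28. 184.]
side 9 [ 5.5 -9.1] needle dir 301.0
side pad 20 [537. -41. 187.]
```

Request:
play_rows(commands=[[0, 0, 0.2, 0], [0, 0, 0.4, 0], [0, 0, 0.6, 0], [0, 0, 0.835, 0], [0, 0, 0.835, 0], [0, 0, 0.835, 0], [0, 0, 0.835, 0], [0, 0, 0.835, 0], [0, 0, 0.835, 0], [0, 0, 0.6, 0], [0, 0, 0.4, 0], [0, 0, 0.2, 0], [0, 0, 0, 0], [0, 0, 0, 0], [0, 0, 0, 0], [0, 0, 0, 0], [0, 0, 0, 0]])

```text
clock: 52.15
position: [527.8, -37.7, 194.3]
orientation: [[1.0, -0.007, -0.003], [-0.007, -1.0, 0.001], [-0.003, -0.001, -1.0]]
contact_force: [0.0, -0.2, 0.3]
grip_width: 0.008
gripper_force: 0.0
```

Request:
play_rows(commands=[[0, 0, 0.2, 0], [0, 0, 0.4, 0], [0, 0, 0.6, 0], [0, 0, 0.835, 0], [0, 0, 0.835, 0], [0, 0, 0.835, 0], [0, 0, 0.835, 0], [0, 0, 0.835, 0], [0, 0, 0.835, 0], [0, 0, 0.6, 0], [0, 0, 0.4, 0], [0, 0, 0.2, 0], [0, 0, 0, 0], [0, 0, 0, 0], [0, 0, 0, 0], [0, 0, 0, 0], [0, 0, 0, 0]])

```text
clock: 53.57
position: [527.6, -37.7, 194.1]
orientation: [[1.0, -0.007, -0.004], [-0.007, -1.0, 0.001], [-0.004, -0.001, -1.0]]
contact_force: [-0.2, 0.9, -0.4]
grip_width: 0.001
gripper_force: 0.0
```

```bash
python3 gauge.py g5; python3 - <<'E'
from h import *
# changes vs start: needle pixels = newly red pixels on dial
for n in ['g1','g3','g5']:
  for cam,c in [('scene',(280.5,241)),('side',(350.75,264))]:
    a=load(cam+'g0')['image'].astype(int);s=load(cam+n);b=s['image'].astype(int)
    r=lambda x:x[:,:,0]-x[:,:,1:].max(2)
    d=r(b)-r(a);C=atz(s,*c,82)[:2];P=[];W=[];N=[];X=[]
    for v in range(int(c[1])-13,int(c[1])+14):
        for u in range(int(c[0])-20,int(c[0])+21):
            p=atz(s,u,v,82)[:2]-C
            if 7<np.hypot(*p)<34:
                if d[v,u]>25: P.append(p);W.append(d[v,u])
                if d[v,u]<-25: N.append(p);X.append(-d[v,u])
    f=lambda P,W:np.degrees(np.arctan2(*(np.average(P,axis=0,weights=W)[::-1]))).round(0) if P else None
    print(n,cam,'new',len(P),f(P,W),'gone',len(N),f(N,X))
E
```

```text
[527.61863383 -37.72897872 194.12760203] [-0.16729272  0.86156756 -0.42929231] 0.0013557090685429591 53.5667
scene 12 [15.6 -6.1] needle dir 339.0
scene pad 161 [536. -28. 184.]
side 9 [  8.4 -13.4] needle dir 302.0
side pad 23 [538. -38. 185.]
g1 scene new 14 109.0 gone 14 142.0
g1 side new 4 102.0 gone 7 129.0
g3 scene new 12 43.0 gone 14 142.0
g3 side new 7 55.0 gone 11 124.0
g5 scene new 16 -20.0 gone 14 142.0
g5 side new 8 -0.0 gone 10 123.0
```

Five strokes confirmed (needle ≈ -10°, expected -8°). Sixth stroke, then back to the valve.

Request:
play_rows(commands=[[0, 0, 0.2, 0], [0, 0, 0.4, 0], [0, 0, 0.6, 0], [0, 0, 0.835, 0], [0, 0, 0.835, 0], [0, 0, 0.835, 0], [0, 0, 0.835, 0], [0, 0, 0.835, 0], [0, 0, 0.835, 0], [0, 0, 0.6, 0], [0, 0, 0.4, 0], [0, 0, 0.2, 0], [0, 0, 0, 0], [0, 0, 0, 0], [0, 0, 0, 0], [0, 0, 0, 0], [0, 0, 0, 0]])

```text
clock: 55.08
position: [527.7, -37.8, 194.4]
orientation: [[1.0, -0.007, -0.003], [-0.007, -1.0, 0.001], [-0.003, -0.001, -1.0]]
contact_force: [0.2, -0.2, -0.2]
grip_width: 0.006
gripper_force: 0.0
```

Request:
play_rows(commands=[[0, 0, -0.2, 0], [0, 0, -0.36, 0], [0, 0, -0.36, 0], [0, 0, -0.36, 0], [0, 0, -0.36, 0]])

```text
clock: 55.5
position: [528.1, -37.9, 223.6]
orientation: [[1.0, -0.007, -0.002], [-0.007, -1.0, 0.001], [-0.002, -0.001, -1.0]]
contact_force: [-0.8, 0.4, -0.4]
grip_width: 0.002
gripper_force: 0.0
```

Request:
play_rows(commands=[[-0.04, 0.4, 0, 0], [-0.04, 0.788, 0, 0], [-0.04, 0.788, 0, 0], [-0.04, 0.788, 0, 0]], claw=-0.2)

```text
clock: 55.83
position: [524.5, -101.8, 223.6]
orientation: [[1.0, -0.009, -0.002], [-0.009, -1.0, 0.001], [-0.002, -0.001, -1.0]]
contact_force: [0.9, 1.1, 0.4]
grip_width: 0.27
gripper_force: 0.0
```

Request:
play_rows(commands=[[-0.04, 0.4, 0, 0], [-0.04, 0.788, 0, 0], [-0.04, 0.788, 0, 0], [-0.04, 0.788, 0, 0], [-0.04, 0.788, 0, 0], [-0.04, 0.788, 0, 0], [-0.04, 0.788, 0, 0]])

```text
clock: 56.42
position: [521.7, -162.8, 224.9]
orientation: [[1.0, -0.005, -0.0], [-0.005, -1.0, 0.0], [-0.0, -0.0, -1.0]]
contact_force: [0.5, 0.3, -0.4]
grip_width: 0.597
gripper_force: 0.0
```

```bash
python3 gauge.py g6; python3 valve.py w15; python3 - <<'E'
from h import *
for n in ['g6']:
  for cam,c in [('scene',(280.5,241)),('side',(350.75,264))]:
    a=load(cam+'g0')['image'].astype(int);s=load(cam+n);b=s['image'].astype(int)
    r=lambda x:x[:,:,0]-x[:,:,1:].max(2)
    d=r(b)-r(a);C=atz(s,*c,82)[:2];P=[];W=[]
    for v in range(int(c[1])-13,int(c[1])+14):
        for u in range(int(c[0])-20,int(c[0])+21):
            p=atz(s,u,v,82)[:2]-C
            if 7<np.hypot(*p)<34 and d[v,u]>25: P.append(p);W.append(d[v,u])
    if P: print(cam,np.degrees(np.arctan2(*(np.average(P,axis=0,weights=W)[::-1]))))
E
```

```text
[ 521.65676142 -162.75768759  224.93206337] [ 0.53293742  0.3440827  -0.35617608] 0.5972216409261577 56.4167
scene 10 [ 11.  -12.4] needle dir 312.0
scene pad 219 [530. -32. 186.]
side 6 [  3.7 -20.8] needle dir 280.0
side pad 52 [520. -43. 189.]
[ 521.67400296 -163.34126981  225.08652623] -90.32890336330384 [-30.1   4.5  95.3   0.   80.2  60.3] 56.5667
line 165 [-10.4  -0.5] dir 182.8
green 55 [-35.9   0.6] dir 179.1
yellow 83 [-17.   29.8] dir 119.7
scene -47.36219292182493
side -29.642957148629606
```

Needle ≈ -38° (expected -37°): six strokes, lever up. Now turn the valve to yellow.

Request:
play_rows(commands=[[0, 0, 0.3, 0], [0, 0, 0.6, 0], [0, 0, 1, 0], [0, 0, 1, 0]])

```text
clock: 56.9
position: [517.7, -161.6, 138.9]
orientation: [[1.0, -0.007, -0.01], [-0.006, -1.0, 0.006], [-0.01, -0.006, -1.0]]
contact_force: [-1.1, 1.3, 0.1]
grip_width: 0.598
gripper_force: 0.0
```

Request:
play_rows(commands=[[0, 0, 0.3, 0], [0, 0, 0.5, 0], [0, 0, 0.7, 0], [0, 0, 0.9, 0], [0, 0, 0.99, 0], [0, 0, 0.99, 0], [0, 0, 0.99, 0], [0, 0, 0.99, 0], [0, 0, 0.99, 0]])

```text
clock: 57.65
position: [522.6, -164.6, 67.4]
orientation: [[1.0, -0.007, 0.002], [-0.007, -1.0, -0.001], [0.002, 0.001, -1.0]]
contact_force: [-0.7, -0.9, 0.5]
grip_width: 0.6
gripper_force: 0.0
```

Request:
play_rows(commands=[[0, 0, 0, 0], [0, 0, 0, 0], [0, 0, 0, 0], [0, 0, 0, 0], [0, 0, 0, 0], [0, 0, 0, 0], [0, 0, 0, 0], [0, 0, 0, 0], [0, 0, 0, 0], [0, 0, 0, 0], [0, 0, 0, 0]], claw=1)

```text
clock: 58.57
position: [521.5, -164.1, 65.9]
orientation: [[1.0, -0.007, -0.0], [-0.007, -1.0, -0.0], [-0.0, 0.0, -1.0]]
contact_force: [0.1, -1.1, -0.1]
grip_width: 0.139
gripper_force: 30.0
```

Request:
play_rows(commands=[[0, 0, 0, 0.07], [0, 0, 0, 0.14], [0, 0, 0, 0.21], [0, 0, 0, 0.28], [0, 0, 0, 0.35], [0, 0, 0, 0.42], [0, 0, 0, 0.49], [0, 0, 0, 0.56], [0, 0, 0, 0.63], [0, 0, 0, 0.664], [0, 0, 0, 0.664], [0, 0, 0, 0.664], [0, 0, 0, 0.664]])

```text
clock: 59.65
position: [521.9, -164.0, 66.0]
orientation: [[0.499, -0.867, 0.001], [-0.867, -0.499, 0.0], [0.0, -0.001, -1.0]]
contact_force: [1.1, 1.1, -1.2]
grip_width: 0.137
gripper_force: 30.0
```

Request:
play_rows(commands=[[0, 0, 0, 0], [0, 0, 0, 0], [0, 0, 0, 0], [0, 0, 0, 0], [0, 0, 0, 0], [0, 0, 0, 0], [0, 0, 0, 0]], claw=-0.2)

```text
clock: 60.23
position: [521.5, -164.1, 65.9]
orientation: [[0.498, -0.867, -0.0], [-0.867, -0.498, -0.0], [-0.0, 0.0, -1.0]]
contact_force: [0.4, -0.4, 0.3]
grip_width: 0.596
gripper_force: 0.0
```

Request:
play_rows(commands=[[0, 0, -0.2, 0], [0, 0, -0.6, 0], [0, 0, -1, 0], [0, 0, -1, 0]])

```text
clock: 60.57
position: [525.4, -166.2, 152.9]
orientation: [[0.498, -0.867, 0.01], [-0.867, -0.498, -0.006], [0.01, -0.006, -1.0]]
contact_force: [-0.3, 0.0, 1.2]
grip_width: 0.602
gripper_force: 0.0
```

Request:
play_rows(commands=[[0, 0, -0.5, 0], [0, 0, -1, 0], [0, 0, -1, 0], [0, 0, -1, 0], [0, 0, -1, 0], [0, 0, -1, 0]])

```text
clock: 61.07
position: [520.6, -163.6, 223.8]
orientation: [[0.498, -0.867, -0.003], [-0.867, -0.498, 0.002], [-0.003, 0.002, -1.0]]
contact_force: [-0.9, -0.2, -0.2]
grip_width: 0.601
gripper_force: 0.0
```

```bash
python3 valve.py w16; python3 gauge.py g7; python3 - <<'E'
from h import *
# lid unchanged since release? compare lid blob in side/scene with frames before
for cam,box in [('scene',(245,320,340,430)),('side',(222,285,240,310))]:
    a=load(cam+'g0')['image'];b=load(cam+'g7')['image'];y0,y1,x0,x1=box
    d=cv2.absdiff(a,b)[y0:y1,x0:x1].max(2);print(cam,'changed px',(d>40).sum(),'of',d.size)
E
```

```text
[ 520.51794194 -163.51945267  223.68037376] -150.15000198854315 [-30.1   4.5  95.4  -0.   80.3 120. ] 61.1167
line 117 [-9.4  6.5] dir 145.5
green 94 [-34.2   0.6] dir 179.0
yellow 52 [-17.7  31.1] dir 119.6
[ 520.51794194 -163.51945267  223.68037376] [ 0.20957145  0.15003183 -0.07280019] 0.6040155863394746 61.1167
scene 10 [ 11.  -12.4] needle dir 312.0
scene pad 218 [529. -33. 185.]
side 6 [  3.7 -20.8] needle dir 280.0
side pad 60 [524. -43. 189.]
scene changed px 0 of 6750
side changed px 52 of 4410
```

```bash
python3 - <<'E'
from h import *
A=np.array([522.3,-164.5])
for n in ['w15','w16']:
    s=load(n);hsv=cv2.cvtColor(s['image'],cv2.COLOR_RGB2HSV)
    k,l,q,c=cv2.connectedComponentsWithStats(cv2.inRange(hsv,(0,0,150),(180,60,255)))
    for i in range(1,k):
        p=atz(s,*c[i],91)[:2]-A
        if q[i,4]>8 and np.hypot(*p)<30:
            v,u=np.where(l==i);P=np.array([atz(s,a,b,91)[:2]-A for a,b in zip(u,v)])
            d=np.linalg.svd(P-P.mean(0))[2][0];print(n,q[i,4],P.mean(0).round(1),P.min(0).round(0),P.max(0).round(0),'axis',np.degrees(np.arctan2(d[1],d[0])).round(0)%180)
E
```

```text
w15 307 [ 15.7 -11.5] [-14. -23.] [30.  6.] axis 27.0
w15 51 [-6.6 15.8] [-14.   8.] [ 3. 22.] axis 41.0
w15 106 [-12.3  -0. ] [-22.  -2.] [-3.  2.] axis 0.0
w15 86 [ -8.  -25.9] [-12. -30.] [ -4. -22.] axis 47.0
w16 400 [  5.3 -16.3] [-19. -29.] [27.  8.] axis 179.0
w16 86 [-6.1 10.6] [-11.   2.] [-1. 19.] axis 119.0
```

The pointer line lies at 119°, so the valve is at yellow. Handing in.

```bash
python3 -c "
from h import *
print(manip.job_done())"
```

```text
the job is handed in; nothing more can be done
None
```

The job is handed in, though the hand-in returned no verdict: by my measurements all five mounts stand face up in the chamber, the lid is centred within about 2 mm, the pump got six full strokes with the needle in the green band, and the valve is at the yellow mark.

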